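# Lock the grater plate with the flat driver

## Robot

A 7-joint arm with a two-finger parallel gripper is mounted at the origin on a cart in front of the work surface, level with it; the furniture and walls round the work are solid. World frame = base frame: x ahead of the robot, y to its left, z up, the work surface at z = 0. Lengths are in m, angles in rad, forces in N, time in s.
With the tool pointing down it reaches from about 0.425 to 0.925 m from the base axis. Payload 6.8 kg.
Tool frame: the origin (TCP) lies midway between the tips of the shut fingers; the grasp point (between the pads) lies 19 mm behind it; x points along the fingers, z is the direction in which the jaws open and shut, and the axes are right-handed (so a half turn about x gives the same grasp; the last joint's range is limited). The gripper opens to 88 mm and grips with 3 to 60 N. Pads are 20 mm wide; open, the fingers measure 115 mm over their backs; the gripper's body (75 mm by 178 mm) begins 61 mm behind the grasp point.
Start: joints at [-0.108, 0.477, 0.022, 1.555, -0.011, 1.109, -0.083], TCP at [0.675, 0, 0.223] pointing down, gripper open.
Joint ranges: [-2.96, 2.96], [-0.34, 2.1], [-1.41, 1.46], [0.24, 2.44], [-1.37, 4.51], [0.17, 1.92], [-2.96, 2.96]. Speed limits (rad/s): [2.39, 2.39, 3.14, 3.14, 3.14, 3.14, 3.14].

## Interface

Orientations are given as a rotation vector (axis times angle).
In Python, from cell import bot, snapshot, calibration, finish_job gives the robot as it stands. The module is installed in compiled form; this text tells all that it offers.
- The arm moves only by the tool jog_arm, never from a script. Its argument "deltas" is a list of rows, each an object with "travel": the shift along the world's x, y, z in m, a list of three; "rotation": the turn, a rotation vector about the world's x, y, z in rad, a list of three. A call has 1 to 12 rows; each row is the pose to reach, as a shift and turn from the pose commanded when the call began; what a row does not reach only later rows make up. A row lasts 1/8 s, in which the tool goes at most 62.5 mm and 10.7 degrees, less where a joint would pass 70% of its speed; a pose out of reach is approached as far as the arm can. A call with a gripper value outside its range is refused whole. "gripper" is the finger opening in m, from 0 to 0.0878, set as the call begins (left out, the last holds). The fingers move at their own pace and stop on an object; "squeeze" is the grip in N (left out, the last holds). Time passes only in rows, so rows that repeat a pose let the fingers close. It gives the time, the measured TCP pose, the force and the opening at its end, in the units of the state.
- bot.state(): the state, without advancing time (a new reading comes with each control period).
- snapshot(name): name is "scene" or "side" or "wrist"; returns (picture, depth): 400x640x3 uint8, red, green, blue; 400x640 float32, m along the optical axis (not along the pixel's ray), 0 where there is no reading.
- calibration(name): a dict with "fx", "fy", "cx", "cy" (pixels), "R" (3x3) and "t" (3): a world point X has camera coordinates R X + t. Camera axes: x right, y down, z forward; pixel columns grow to the right and rows downward; lengths in m; the calibration is good to about 2 mm. The wrist camera is an equidistant fisheye: a pixel r from the principal point sees the ray r / f radians off the axis. A picture is of the moment at which its call begins: read the wrist's pose just before it. calibration takes no time and is no camera call; for the wrist camera it gives the pose at the moment of the call.
- finish_job(): hands the job in, once; it reports no verdict.
The state is a dict: "time_s": time; "joint_pos": joint angles; "qvel": joint speeds; "joint_torque": joint torques, N m; "ee_pos": TCP position; "tool_rot": TCP orientation; "ft_force": force on the tool from outside, world axes, zero at the start; "wrist_torque": the same for the moment, N m; "opening": opening from 0.0 (shut) to 1.0 (fully open).
Only numpy, scipy, OpenCV 4.12 (cv2) and the standard library are available. Lean on these libraries where they do the work, as an engineer would, in place of code of your own. Each camera call takes 0.05 s, during which the arm holds its last target.

## Task

Take the orange flat driver out of its wooden block, set its blade squarely into the slot of the brass screw on the sloping grater, and turn the screw clockwise until it is hard against its stop and its red tab lies over the grating plate, keeping the blade seated in the slot the whole time. Then stand the driver back in the wooden block, fully home and upright, and leave everything else on the worktop where it is.

Things in the scene. Friction and masses are not known exactly. Their poses are not given: they have to be found in the camera images.
- grater: Fixed kitchen grater: sloping white deck 160 x 112 mm with green rails, a steel grating plate on its lower part, the brass screw near its upper edge. Origin on the worktop under the deck's middle; z up, x points level towards the deck's high end. The deck rises at 35 degrees, its low end towards the robot.
- slot_floor (a point): Centre of the floor of the slot in the brass screw head (36 mm across), about 110 mm above the worktop. z: out of the deck along the screw axis, 35 degrees from vertical, leaning towards the robot; x: along the slot and out to the red tab; y: across it. Slot 22 mm long (x), ends closed, 6 mm wide (y), 8 mm deep: its mouth is 8 mm along +z. Turns with the screw.
- screw (a joint): Screw angle in rad; grows clockwise as seen looking down on the head. Starts between 0 and 0.35, red tab pointing to the side; hard stop at 1.40 with the tab pointing straight down the slope over the plate. Friction (about 0.1 N m) holds it where it is left. The blade has about 8 degrees of play in the slot either way.
- driver_handle (a point): Middle of the grip of the loose flat driver (about 100 g, 150 mm long), 110 mm from the blade's tip. z runs from tip to handle end, x along the blade's width. Orange handle, black end: a bar 30 mm wide (x), 22 mm thick (y), from 75 to 150 mm above the tip. A round black flange, 32 mm across, spans 70 to 75 mm above the tip.
- driver_tip (a point): Middle of the end of the driver's blade, same axes as driver_handle. The blade is 18 mm wide (x), 3.5 mm thick (y), 18 mm long; above it a 12 mm round shank up to the flange.
- holder_mouth (a point): Centre of the mouth of the square hole (20 mm wide, 74 mm deep, small chamfer) in the top of the fixed wooden block (66 x 66 mm, 80 mm high). z up, x and y along its sides. The driver stands in it blade down, its flange resting on the block's top, the tip 70 mm below this point; any turn about the vertical will do.
- salt_mill: Loose bystander: salt shaker, 44 mm across, 90 mm high. Origin at the centre of its underside.
- egg_cup: Loose bystander: green egg cup, 48 mm across, 51 mm high. Origin at the centre of its underside.
- margarine: Loose bystander: low oblong tub, 63 x 105 mm, 26 mm high. Origin at the centre of its underside.
- mustard_jar: Loose bystander: glass jar with a yellow lid, 59 mm across, 90 mm high. Origin at the centre of its underside.
- garlic: Loose bystander: garlic bulb, 50 mm. Origin at the centre of its underside.
- can: Loose bystander: green food can, 57 mm across, 72 mm high. Origin at the centre of its underside.
Mind the look-alikes: they are no part of the job. Leave any blue or turquoise look-alike of the part that bears driver_handle alone.

How it is judged:
By the outcome, as a careful person would: the job done as asked, in the order asked, and still so for the second after the job is handed in, with the robot touching nothing.
It also fails if it takes over 59 s, if anything falls off the work surface, if the arm or the gripper's body presses on something with over 40 N, if the wrist force passes 120 N, or if a joint passes its speed limit or range.

## Working session

There is one attempt and no reset: what is moved stays moved. The work goes in short steps, Python scripts to look and compute and a tool call to move; the robot and the scene stay as the last step left them, time stands still between calls to the robot, and variables do not carry over. Pictures are saved under pics/ and viewed, and the job is handed in when it is done.

Besides the shell and the picture viewer there is one more tool, called after "Request:" in YAML: its name, and indented under it one key for each argument. jog_arm: Moves the arm, as the interface text tells. Its arguments: {"type":"object","properties":{"deltas":{"type":"array"},"gripper":{"type":"number"},"squeeze":{"type":"number"}},"required":["deltas"]}

```bash
mkdir -p pics
cat > h.py <<'E'
import numpy as np, cv2, json
from cell import bot, snapshot, calibration, finish_job
from scipy.spatial.transform import Rotation as Ro
def take(name,tag):
    c=calibration(name); p,d=snapshot(name)
    np.savez(f'{tag}.npz',p=p,d=d,**{k:np.array(c[k]) for k in c})
    cv2.imwrite(f'pics/{tag}.png',p[:,:,::-1])
def load(tag): return dict(np.load(f'{tag}.npz'))
def crop(tag,u0,v0,u1,v1,s,out):
    p=load(tag)['p'][v0:v1,u0:u1,::-1]
    p=cv2.resize(p,None,fx=s,fy=s,interpolation=cv2.INTER_CUBIC); cv2.imwrite(f'pics/{out}.png',p)
def ray(L,u,v,wrist=False):
    x=(u-L['cx'])/L['fx'];y=(v-L['cy'])/L['fy']
    if wrist:
        r=np.hypot(x,y); s=np.sin(r)/r if r>1e-9 else 1; d=np.array([x*s,y*s,np.cos(r)])
    else: d=np.array([x,y,1.])
    R=L['R']; return -R.T@L['t'], R.T@d   # origin, dir (unnormalised; z-depth scaled if pinhole)
def pt(L,u,v,wrist=False):
    z=L['d'][int(round(v)),int(round(u))]; o,d=ray(L,u,v,wrist)
    dc=L['R']@d
    return o+d*z/dc[2]
def tri(rs):
    A=np.zeros((3,3));b=np.zeros(3)
    for o,d in rs:
        d=d/np.linalg.norm(d);P=np.eye(3)-np.outer(d,d);A+=P;b+=P@o
    x=np.linalg.solve(A,b)
    return x,[np.linalg.norm((np.eye(3)-np.outer(d,d)/(d@d))@(x-o)) for o,d in rs]
def proj(L,X,wrist=False):
    c=L['R']@np.array(X)+L['t']
    if wrist:
        th=np.arctan2(np.hypot(c[0],c[1]),c[2]);n=np.hypot(c[0],c[1])
        return L['cx']+L['fx']*th*c[0]/n, L['cy']+L['fy']*th*c[1]/n
    return L['cx']+L['fx']*c[0]/c[2], L['cy']+L['fy']*c[1]/c[2]
E
python3 - <<'E'
from h import *
print(bot.state())
for n in ['scene','side','wrist']: take(n,n+'0')
for n in ['scene','side','wrist']:
    L=load(n+'0'); print(n,L['fx'],L['cx'],L['cy'],-L['R'].T@L['t'])
E
```

```text
{'time_s': 0.0, 'joint_pos': array([-0.10809943,  0.47775138,  0.02233965,  1.55641411, -0.01150528,
        1.10929102, -0.08315249]), 'qvel': array([ 0.00206489, -0.0006564 , -0.00016457,  0.00086792,  0.00034886,
        0.0019445 ,  0.00127674]), 'joint_torque': array([-1.31144458e-03, -5.82851672e+01,  1.53386436e+00, -2.72606850e+01,
       -5.43364382e-02,  1.69422745e-02,  2.21527275e-04]), 'ee_pos': array([ 6.74417634e-01, -1.23915616e-05,  2.21730150e-01]), 'tool_rot': array([-6.98310520e-05,  1.57252778e+00, -1.22246277e-04]), 'ft_force': array([ 0.41552927, -0.16951046,  0.19402072]), 'wrist_torque': array([0.04881958, 0.02814477, 0.01648181]), 'opening': 1.0018805938418738}
scene 469.88350146252395 323.12642533416613 201.0987758266529 [-0.20535808 -1.06931597  0.73346166]
side 409.55804908654153 320.63516014836733 202.4965007152236 [0.29017091 0.98125163 0.73953468]
wrist 309.70691628693146 320.7402905189007 196.3775739634788 [0.67499459 0.08238001 0.38291807]
```

View pics/scene0.png

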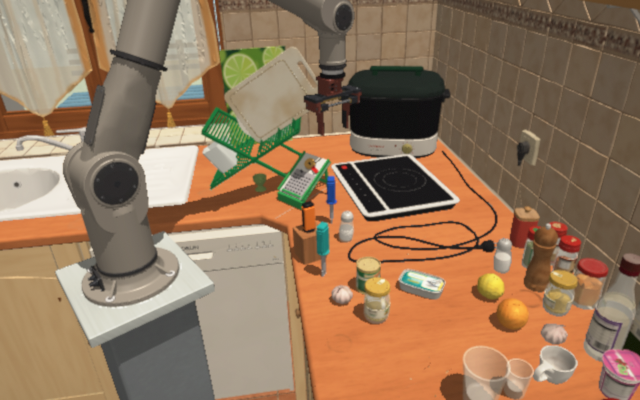

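View pics/side0.png

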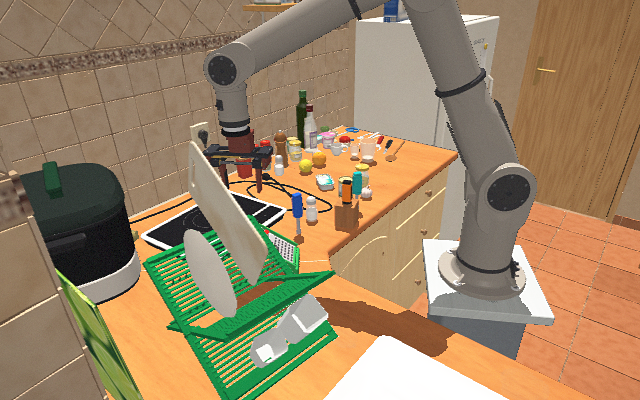

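View pics/wrist0.png

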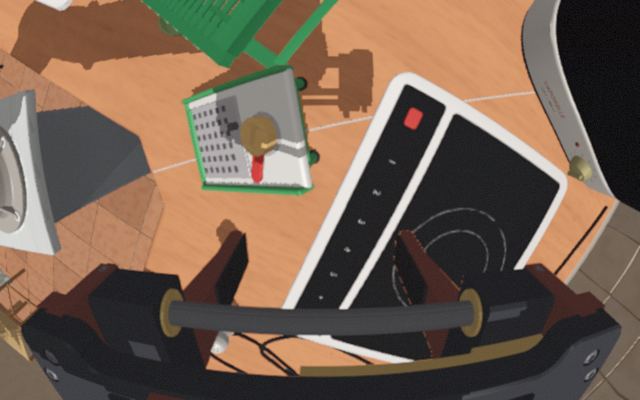

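The scene view shows the orange driver at (308,215) in its block at (306,243). The look-alikes are a blue driver at (331,190) and a turquoise one at (322,240). The grater's screw is at about (305,178), and in the wrist view at (258,135) with its red tab at (258,165). Next I'll enlarge these areas.

Run:
```python
from h import *
crop('scene0',250,140,390,300,5,'c1'); crop('side0',250,170,390,260,5,'c2'); crop('wrist0',170,50,330,200,5,'c3')
```

```text
(no output)
```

View pics/c1.png

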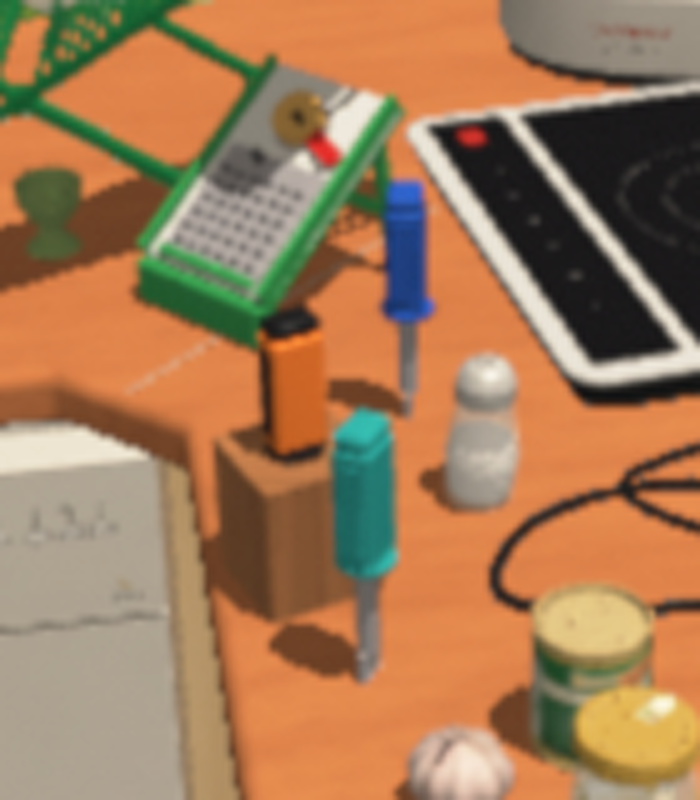

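View pics/c2.png

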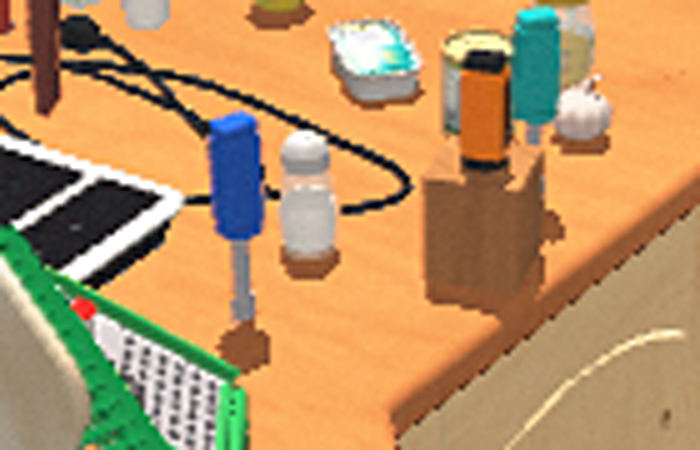

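View pics/c3.png

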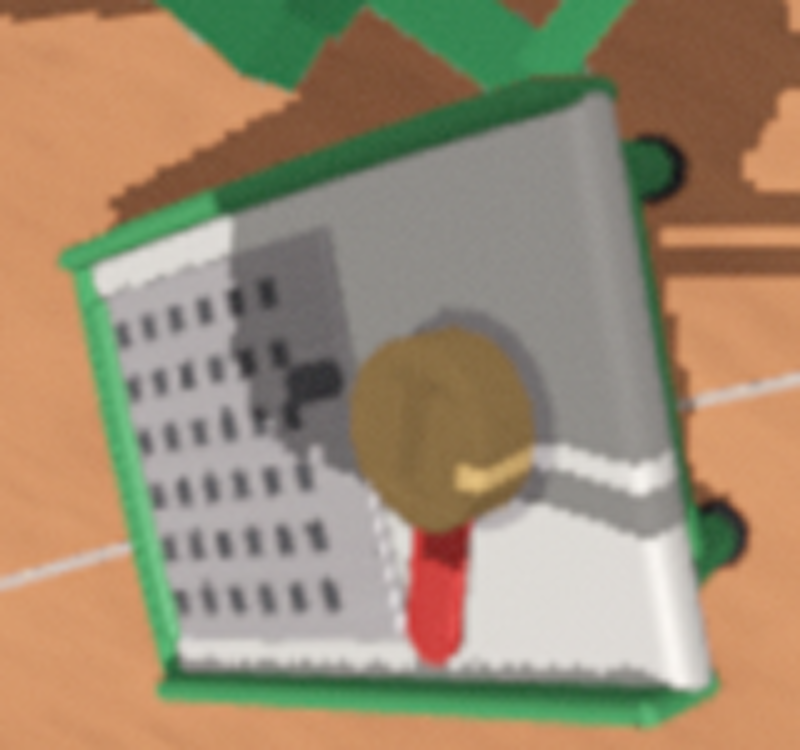

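Run:
```python
from h import *
def P(L,u,v,w=False): return np.round(pt(L,u,v,w),4)
S=load('scene0');D=load('side0');W=load('wrist0')
f=lambda cx,cy:(250+cx/5,140+cy/5); g=lambda cx,cy:(250+cx/5,170+cy/5); w=lambda cx,cy:(170+cx/5,50+cy/5)
print('orange scene',P(S,*f(297,390)),'top',P(S,*f(290,318)),'block',[P(S,*f(*q)) for q in [(250,450),(240,530),(310,540)]])
print('orange side',P(D,*g(485,110)),P(D,*g(485,60)),[P(D,*g(*q)) for q in [(440,200),(480,240)]])
print('blue',P(S,*f(405,260)),P(D,*g(235,170)),'tip',P(S,*f(408,405)),P(D,*g(242,315)))
print('turq',P(S,*f(365,500)),P(D,*g(537,70)),'tip',P(S,*f(367,670)))
print('tri handle mid', tri([ray(S,*f(297,390)),ray(D,*g(485,110))]))
print('tri handle topcentre', tri([ray(S,*f(290,318)),ray(D,*g(485,60))]))
print('screw scene',P(S,*f(300,115)),P(W,*w(440,430),True), 'tab end',P(W,*w(437,655),True),P(S,*f(333,158)))
print('wrist deck corners',[P(W,*w(*q),True) for q in [(85,255),(170,670),(600,90),(700,680),(100,275),(190,645)]])
for n,q in [('salt',(485,430)),('can',(590,620)),('garlic',(460,760)),('eggcup',(48,200)),('mustard',(640,740))]: print(n,P(S,*f(*q)))
print(W['d'].min(), (W['d']==0).mean(), (S['d']==0).mean())
```

```text
orange scene [ 0.3981 -0.2345  0.1206] top [ 0.3992 -0.23    0.1603] block [array([ 0.384 , -0.2097,  0.0785]), array([ 0.3712, -0.2148,  0.0365]), array([ 0.3878, -0.254 ,  0.043 ])]
orange side [ 0.3991 -0.2163  0.1216] [ 0.3994 -0.2151  0.1586] [array([ 0.4262, -0.1939,  0.0642]), array([ 0.3994, -0.1949,  0.0346])]
blue [ 0.5398 -0.1491  0.1125] [ 0.5471 -0.1188  0.1203] tip [ 0.5431 -0.145   0.0129] [ 0.5514 -0.135   0.0013]
turq [ 0.3654 -0.3307  0.1159] [ 0.3712 -0.3047  0.1094] tip [ 0.3697 -0.3224  0.0082]
tri handle mid (array([ 0.40115988, -0.22875931,  0.11587778]), [np.float64(0.0011641767986671188), np.float64(0.0011641767986670956)])
tri handle topcentre (array([ 0.40166034, -0.22409591,  0.15548761]), [np.float64(0.0018249401712721576), np.float64(0.0018249401712722938)])
screw scene [0.6203 0.0553 0.1102] [0.6206 0.0536 0.1192] tab end [0.614  0.0082 0.0995] [0.6106 0.0087 0.0989]
wrist deck corners [array([0.5231, 0.0897, 0.048 ]), array([ 0.5303, -0.0129,  0.0309]), array([0.649 , 0.1115, 0.1183]), array([0.6653, 0.0087, 0.1193]), array([0.5219, 0.0849, 0.0371]), array([ 0.5394, -0.0047,  0.0386])]
salt [ 0.5157 -0.2454  0.0537]
can [ 0.4256 -0.4231  0.0684]
garlic [ 0.3401 -0.4282  0.0336]
eggcup [0.4966 0.1751 0.0454]
mustard [ 0.363  -0.5192  0.0895]
0.0 0.0040390625 0.00525390625
```

Request:
jog_arm:
  deltas:
    - {"travel": [-0.02, -0.03, 0.02], "rotation": [0, 0, 0]}
    - {"travel": [-0.05, -0.07, 0.04], "rotation": [0, 0, 0]}
    - {"travel": [-0.085, -0.115, 0.06], "rotation": [0, 0, 0]}
    - {"travel": [-0.12, -0.16, 0.08], "rotation": [0, 0, 0]}
    - {"travel": [-0.155, -0.205, 0.08], "rotation": [0, 0, 0]}
    - {"travel": [-0.19, -0.25, 0.08], "rotation": [0, 0, 0]}
    - {"travel": [-0.215, -0.285, 0.08], "rotation": [0, 0, 0]}
    - {"travel": [-0.225, -0.3, 0.08], "rotation": [0, 0, 0]}
    - {"travel": [-0.225, -0.3, 0.08], "rotation": [0, 0, 0]}
    - {"travel": [-0.225, -0.3, 0.08], "rotation": [0, 0, 0]}

```text
time_s: 1.4
ee_pos: [0.4515, -0.2981, 0.3025]
tool_rot: [-0.002, 1.571, 0.003]
ft_force: [-0.0, 0.6, 0.2]
opening: 0.996
```

Run:
```python
from h import *
take('wrist','wrist1'); s=bot.state(); print(s['time_s'],s['ee_pos'],s['tool_rot'],s['joint_pos'])
```

```text
1.45 [ 0.45149371 -0.29808728  0.30246791] [-0.00204206  1.57065145  0.00316124] [ 0.3198128   0.18414581  0.17307504  1.78626167 -0.03494627  1.17430373
  0.50683802]
```

View pics/wrist1.png

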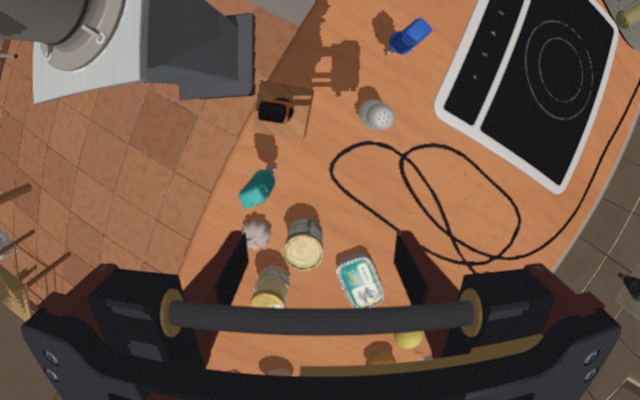

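Run:
```python
from h import *
crop('wrist1',220,70,340,150,6,'c4')
```

```text
(no output)
```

View pics/c4.png

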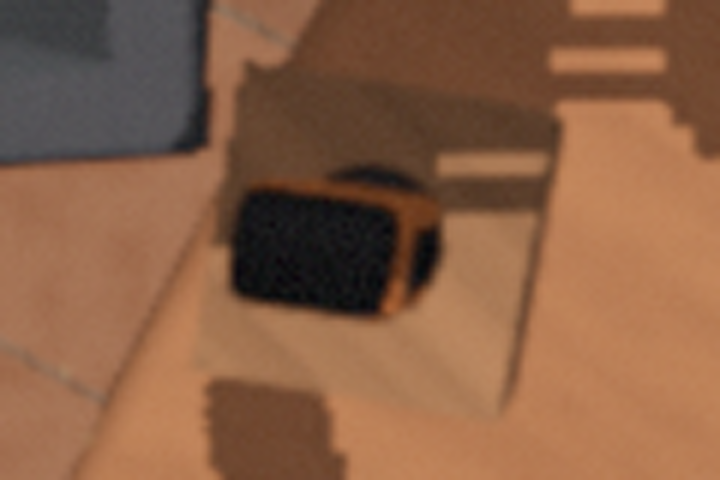

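Run:
```python
from h import *
W=load('wrist1');S=load('scene0');D=load('side0')
w=lambda q:(220+q[0]/6,70+q[1]/6)
def at(q,z):
    o,d=ray(W,*w(q),True); return o+d*(z-o[2])/d[2]
top=[(247,188),(398,207),(384,316),(235,298)]
T=np.array([at(q,.16) for q in top]);print(T.round(4))
print('depth',pt(W,*w((315,250)),True), 'block depth',[pt(W,*w(q),True).round(4) for q in [(290,110),(470,320),(300,340),(430,130)]])
c=T.mean(0);print('c',c)
e=[T[1]-T[0],T[2]-T[3],T[2]-T[1],T[3]-T[0]]
for v in e: print(np.linalg.norm(v),np.degrees(np.arctan2(v[1],v[0])))
B=np.array([at(q,.08) for q in [(247,62),(562,122),(507,414),(197,368)]]);print(B.round(4),B.mean(0))
for a,b in [(0,1),(1,2),(3,2),(0,3)]:
    v=B[b]-B[a];print(np.linalg.norm(v),np.degrees(np.arctan2(v[1],v[0])))
# triangulate top centre with 2 places
tw=w((315,252)); f=(250+290/5,140+318/5); g=(250+485/5,170+57/5)
print(tri([ray(W,*tw,True),ray(S,*f)]),tri([ray(W,*tw,True),ray(D,*g)]))
```

```text
[[ 0.3935 -0.2144  0.16  ]
 [ 0.4183 -0.2182  0.16  ]
 [ 0.4158 -0.2361  0.16  ]
 [ 0.3911 -0.2326  0.16  ]]
depth [ 0.40438087 -0.22502067  0.15848781] block depth [array([ 0.3872, -0.198 ,  0.0788]), array([ 0.4241, -0.2425,  0.0786]), array([ 0.3886, -0.2462,  0.0791]), array([ 0.4162, -0.203 ,  0.08  ])]
c [ 0.40468798 -0.22530917  0.16      ]
0.02510265916426879 -8.702502837863866
0.024948540886955996 -8.129718839727776
0.01804835766727672 -97.9287935355945
0.018300469564590846 -97.45295426273118
[[ 0.3785 -0.1877  0.08  ]
 [ 0.4431 -0.2016  0.08  ]
 [ 0.4317 -0.2621  0.08  ]
 [ 0.3667 -0.2515  0.08  ]] [ 0.40500186 -0.22569724  0.08      ]
0.06604074198285952 -12.181610078617123
0.06156326131857676 -100.63246343873853
0.06591405173744784 -9.290294135790957
0.06489265977375036 -100.52594942057607
(array([ 0.40355027, -0.22500011,  0.15652928]), [np.float64(0.0006630155997697121), np.float64(0.0006630155997696038)]) (array([ 0.40213073, -0.22574796,  0.1552566 ]), [np.float64(0.001749770765257685), np.float64(0.0017497707652577139)])
```

Run:
```python
from h import *
pts=[];
for t in ['scene0','side0','wrist0','wrist1']:
    L=load(t); wr=t.startswith('wrist')
    vv,uu=np.mgrid[0:400:1,0:640:1]; z=L['d']
    x=(uu-L['cx'])/L['fx'];y=(vv-L['cy'])/L['fy']
    if wr:
        r=np.hypot(x,y)+1e-9; dx=x*np.sin(r)/r;dy=y*np.sin(r)/r;dz=np.cos(r); x=dx/dz;y=dy/dz
    C=np.stack([x*z,y*z,z],-1)[z>0]; pts.append((C-L['t'])@L['R'])
s=np.array([.62,.054,.115]); yaw=np.radians(9); a=np.array([-np.sin(np.radians(35))*np.cos(yaw),-np.sin(np.radians(35))*np.sin(yaw),np.cos(np.radians(35))])
np.savez('cloud.npz',a=np.concatenate(pts[:2]),b=np.concatenate(pts[2:]))
for i,P in enumerate(pts):
    q=P-s; h=q@a; rad=q-np.outer(h,a); r=np.linalg.norm(rad,axis=1)
    m=(h>.03)&(r<.16)&(h<.4)
    lat=np.array([-np.sin(yaw),np.cos(yaw),0]); up=np.cross(lat,a)
    print(i,m.sum())
    for h0 in np.arange(.03,.4,.03):
        k=m&(h>h0)&(h<=h0+.03)
        if k.sum()>5: print(round(h0,2),k.sum(),'rmin',r[k].min().round(3),'lat',(q[k]@lat).min().round(3),(q[k]@lat).max().round(3),'up',(q[k]@up).min().round(3),(q[k]@up).max().round(3), P[k].mean(0).round(3))
```

```text
0 1080
0.03 253 rmin 0.08 lat -0.083 0.159 up -0.068 0.148 [0.604 0.154 0.176]
0.06 169 rmin 0.069 lat -0.046 0.133 up -0.054 0.09 [0.593 0.135 0.187]
0.09 70 rmin 0.074 lat -0.069 -0.043 up 0.055 0.081 [ 0.623 -0.006  0.239]
0.12 76 rmin 0.089 lat -0.084 -0.044 up 0.071 0.129 [ 0.62  -0.007  0.273]
0.15 132 rmin 0.086 lat -0.092 -0.018 up 0.074 0.14 [ 0.617 -0.019  0.314]
0.18 352 rmin 0.093 lat -0.089 -0.018 up 0.076 0.155 [ 0.608 -0.009  0.337]
0.21 28 rmin 0.099 lat -0.087 -0.025 up 0.087 0.1 [ 0.586 -0.017  0.343]
1 1156
0.03 187 rmin 0.109 lat -0.077 0.158 up -0.062 0.148 [0.559 0.166 0.151]
0.06 233 rmin 0.075 lat -0.046 0.143 up -0.052 0.068 [0.584 0.139 0.181]
0.09 57 rmin 0.072 lat -0.069 -0.039 up 0.057 0.082 [0.623 0.005 0.241]
0.12 104 rmin 0.087 lat -0.085 -0.03 up 0.072 0.155 [0.633 0.011 0.286]
0.15 201 rmin 0.086 lat -0.083 -0.016 up 0.075 0.155 [0.623 0.023 0.32 ]
0.18 355 rmin 0.092 lat -0.084 -0.015 up 0.081 0.155 [0.611 0.01  0.342]
0.21 19 rmin 0.106 lat -0.081 -0.038 up 0.091 0.1 [ 0.588 -0.013  0.344]
2 32852
0.03 2002 rmin 0.089 lat -0.079 0.149 up -0.062 0.149 [0.631 0.115 0.194]
0.06 3596 rmin 0.073 lat -0.066 0.128 up -0.038 0.086 [0.609 0.127 0.197]
0.09 1261 rmin 0.072 lat -0.066 -0.043 up 0.057 0.089 [0.629 0.005 0.246]
0.12 3722 rmin 0.089 lat -0.068 -0.03 up 0.078 0.156 [0.647 0.017 0.299]
0.15 12668 rmin 0.087 lat -0.069 -0.017 up 0.085 0.156 [0.631 0.024 0.323]
0.18 9558 rmin 0.093 lat -0.051 -0.016 up 0.091 0.144 [0.609 0.024 0.339]
0.21 45 rmin 0.105 lat -0.051 -0.036 up 0.096 0.1 [0.588 0.004 0.344]
3 0
```

Request:
jog_arm:
  deltas:
    - {"travel": [-0.004, 0.006, 0], "rotation": [0, 0, 0.12]}
    - {"travel": [-0.009, 0.013, 0], "rotation": [0, 0, 0.27]}
    - {"travel": [-0.014, 0.021, 0], "rotation": [0, 0, 0.43]}
    - {"travel": [-0.019, 0.03, 0], "rotation": [0, 0, 0.59]}
    - {"travel": [-0.024, 0.039, 0], "rotation": [0, 0, 0.75]}
    - {"travel": [-0.03, 0.048, 0], "rotation": [0, 0, 0.91]}
    - {"travel": [-0.036, 0.057, 0], "rotation": [0, 0, 1.07]}
    - {"travel": [-0.042, 0.065, 0], "rotation": [0, 0, 1.23]}
    - {"travel": [-0.046, 0.07, -0.02], "rotation": [0, 0, 1.36]}
    - {"travel": [-0.047, 0.0725, -0.05], "rotation": [0, 0, 1.422]}
    - {"travel": [-0.047, 0.0725, -0.07], "rotation": [0, 0, 1.422]}
    - {"travel": [-0.047, 0.0725, -0.07], "rotation": [0, 0, 1.422]}

```text
time_s: 2.95
ee_pos: [0.4028, -0.2259, 0.2315]
tool_rot: [-1.098, 1.276, 1.103]
ft_force: [-0.4, -0.4, 0.2]
opening: 1.0
```

Run:
```python
from h import *
take('wrist','wrist2'); s=bot.state(); print(s['time_s'],s['ee_pos'],s['joint_pos'],s['qvel'].round(3))
print(Ro.from_rotvec(s['tool_rot']).as_matrix().round(4))
```

```text
3.0 [ 0.40349491 -0.22643601  0.2325507 ] [ 0.359109    0.11462226  0.01894164  2.03170127 -0.00281545  0.99638768
  1.80347134] [ 0.005 -0.017  0.007 -0.024  0.002  0.004  0.002]
[[-9.000e-04 -9.892e-01  1.463e-01]
 [ 6.000e-04  1.463e-01  9.892e-01]
 [-1.000e+00  1.000e-03  4.000e-04]]
```

View pics/wrist2.png

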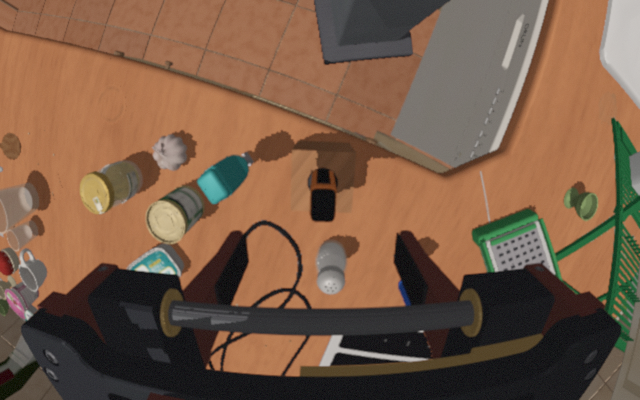

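Run:
```python
from h import *
crop('wrist2',270,140,380,240,6,'c5')
```

```text
(no output)
```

View pics/c5.png

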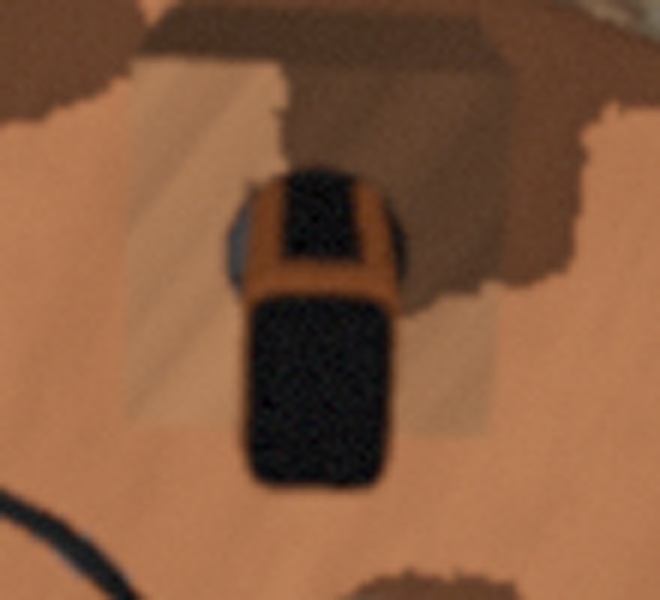

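The orange driver's black end spans c5 (247–391, 296–488), and the flange and block below it line up. It is orange with a black end and stands in the wooden block, so it is the one meant. The turquoise driver at (223,178) stands free.

Run:
```python
from h import *
W=load('wrist2');W1=load('wrist1')
w=lambda q:(270+q[0]/6,140+q[1]/6)
def at(q,z):
    o,d=ray(W,*w(q),True); return o+d*(z-o[2])/d[2]
T=np.array([at(q,.16) for q in [(247,296),(394,296),(389,488),(250,488)]]);print(T.round(4),T.mean(0))
for a,b in [(0,1),(1,2),(3,2),(0,3)]:
    v=T[b]-T[a];print(np.linalg.norm(v),np.degrees(np.arctan2(v[1],v[0])))
print('depth',pt(W,*w((320,390)),True))
print('tri',tri([ray(W,*w((320,392)),True),ray(W1,220+315/6,70+252/6,True)]))
# expected jaw midplane: project points on tool plane
s=bot.state();R=Ro.from_rotvec(s['tool_rot']).as_matrix()
print('in tool z',(T.mean(0)-s['ee_pos'])@R, s['ee_pos'])
Z=load('wrist1')
L=W
m=np.array([at(q,.08) for q in [(135,62),(500,70),(492,435),(130,422)]]);print(m.round(4),m.mean(0))
```

```text
[[ 0.3867 -0.2317  0.16  ]
 [ 0.3895 -0.2127  0.16  ]
 [ 0.4161 -0.2169  0.16  ]
 [ 0.4134 -0.2355  0.16  ]] [ 0.40142939 -0.22420129  0.16      ]
0.01917788080176261 81.6449938589514
0.026970012026253085 -8.91962169936061
0.018772568696975134 81.60848755538628
0.026957102673442493 -8.058405828227663
depth [ 0.40142842 -0.22419246  0.1584807 ]
tri (array([ 0.40355384, -0.22498756,  0.15307325]), [np.float64(0.0005324520269395138), np.float64(0.0005324520269394491)])
in tool z [0.07255392 0.002296   0.00187643] [ 0.40349491 -0.22643601  0.2325507 ]
[[ 0.3653 -0.2501  0.08  ]
 [ 0.3757 -0.1888  0.08  ]
 [ 0.4412 -0.198   0.08  ]
 [ 0.4293 -0.262   0.08  ]] [ 0.40287102 -0.22472067  0.08      ]
```

Request:
jog_arm:
  deltas:
    - {"travel": [0, 0.0015, -0.02], "rotation": [0, 0, 0]}
    - {"travel": [0, 0.0015, -0.045], "rotation": [0, 0, 0]}
    - {"travel": [0, 0.0015, -0.07], "rotation": [0, 0, 0]}
    - {"travel": [0, 0.0015, -0.095], "rotation": [0, 0, 0]}
    - {"travel": [0, 0.0015, -0.115], "rotation": [0, 0, 0]}
    - {"travel": [0, 0.0015, -0.128], "rotation": [0, 0, 0]}
    - {"travel": [0, 0.0015, -0.1335], "rotation": [0, 0, 0]}
    - {"travel": [0, 0.0015, -0.1335], "rotation": [0, 0, 0]}

```text
time_s: 4.0
ee_pos: [0.4034, -0.226, 0.0995]
tool_rot: [-1.099, 1.276, 1.099]
ft_force: [0.5, 0.7, -0.1]
opening: 1.0
```

Run:
```python
from h import *
take('wrist','wrist3');take('side','side3');take('scene','scene3'); s=bot.state(); print(s['time_s'],s['ee_pos'],s['ft_force'])
crop('wrist3',160,200,480,400,2,'c6');crop('side3',300,150,400,250,6,'c7');crop('scene3',250,140,390,260,5,'c8')
```

```text
4.15 [ 0.40354027 -0.22619064  0.09981328] [ 0.35032326  0.33394871 -0.04209801]
```

View pics/wrist3.png

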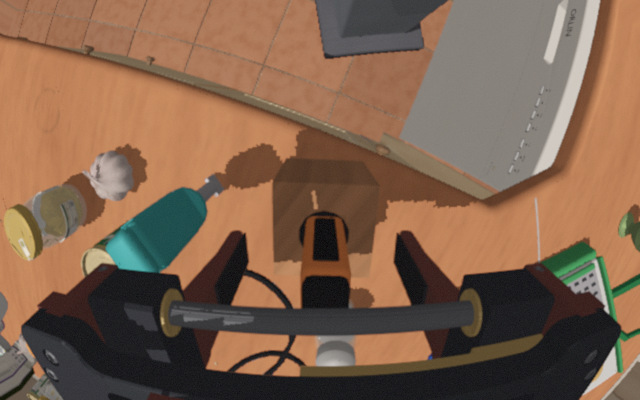

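View pics/c8.png

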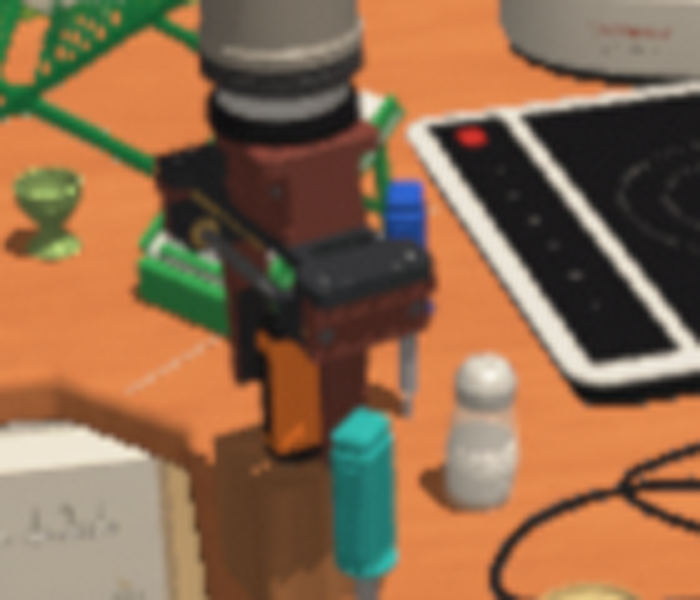

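Request:
jog_arm:
  deltas:
    - {"travel": [0, 0.0005, 0], "rotation": [0, 0, 0]}
    - {"travel": [0, 0.0005, 0], "rotation": [0, 0, 0]}
    - {"travel": [0, 0.0005, 0], "rotation": [0, 0, 0]}
    - {"travel": [0, 0.0005, 0], "rotation": [0, 0, 0]}
    - {"travel": [0, 0.0005, 0], "rotation": [0, 0, 0]}
    - {"travel": [0, 0.0005, 0], "rotation": [0, 0, 0]}
    - {"travel": [0, 0.0005, 0], "rotation": [0, 0, 0]}
    - {"travel": [0, 0.0005, 0], "rotation": [0, 0, 0]}
  gripper: 0
  squeeze: 45

```text
time_s: 5.15
ee_pos: [0.403, -0.2254, 0.0991]
tool_rot: [-1.099, 1.276, 1.099]
ft_force: [-0.2, 0.4, 0.4]
opening: 0.251
```

Request:
jog_arm:
  deltas:
    - {"travel": [0, 0, 0.005], "rotation": [0, 0, 0]}
    - {"travel": [0, 0, 0.02], "rotation": [0, 0, 0]}
    - {"travel": [0, 0, 0.045], "rotation": [0, 0, 0]}
    - {"travel": [0, 0, 0.075], "rotation": [0, 0, 0]}
    - {"travel": [0, 0, 0.105], "rotation": [0, 0, 0]}
    - {"travel": [0, 0, 0.135], "rotation": [0, 0, 0]}
    - {"travel": [0, 0, 0.155], "rotation": [0, 0, 0]}
    - {"travel": [0, 0, 0.16], "rotation": [0, 0, 0]}

```text
time_s: 6.15
ee_pos: [0.4036, -0.2258, 0.2612]
tool_rot: [-1.101, 1.274, 1.096]
ft_force: [-0.4, -0.0, -1.1]
opening: 0.247
```

Run:
```python
from h import *
s=bot.state(); print(s['time_s'],s['ee_pos'],s['ft_force'],s['opening'],s['joint_pos'])
W=load('wrist0')
w=lambda q:(170+q[0]/5,50+q[1]/5)
vv,uu=np.mgrid[0:400,0:640]
poly=np.array([w(q) for q in [(105,290),(560,130),(640,650),(200,620)]]).astype(np.int32)
m=np.zeros((400,640),np.uint8);cv2.fillPoly(m,[poly],1)
P=np.array([pt(W,u,v,True) for v,u in zip(vv[m>0],uu[m>0])])
c=np.median(P,0)
keep=np.ones(len(P),bool)
for i in range(8):
    q=P[keep];c=q.mean(0);n=np.linalg.svd(q-c)[2][2];n*=np.sign(n[2]);r=(P-c)@n;keep=abs(r)<(.01 if i<3 else .003)
print(len(P),keep.sum(),n,'tilt',np.degrees(np.arccos(n[2])),'yaw',np.degrees(np.arctan2(-n[1],-n[0])),'rms',r[keep].std(),c)
# head points
hm=np.zeros((400,640),np.uint8);cv2.circle(hm,tuple(int(x) for x in w((442,415))),12,1,-1)
H=np.array([pt(W,u,v,True) for v,u in zip(vv[hm>0],uu[hm>0])]);hr=(H-c)@n
print('head height above deck',np.percentile(hr,[5,25,50,75,95]).round(4))
np.savez('deck.npz',n=n,c=c,hh=np.median(hr))
crop('wrist0',230,105,300,190,8,'c9')
```

```text
6.15 [ 0.40363461 -0.22581045  0.26122889] [-0.43658875 -0.02508626 -1.08354499] 0.24716173689546503 [ 0.35544375  0.0812126   0.02088738  1.99858109 -0.00200959  1.05836569
  1.79911002]
8010 6448 [-0.54364233 -0.08313267  0.83518979] tilt 33.364394890097174 yaw 8.694202918828978 rms 0.0009688754906568394 [0.60039824 0.05467439 0.08956631]
head height above deck [0.0093 0.0126 0.014  0.0145 0.0152]
```

View pics/c9.png

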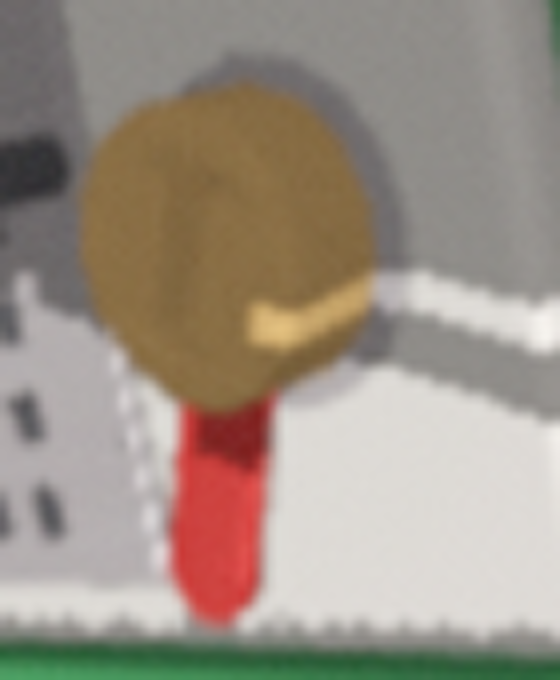

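```bash
cat > geo.py <<'E'
from h import *
yaw=np.radians(8.8); til=np.radians(35)
a=np.array([-np.sin(til)*np.cos(yaw),-np.sin(til)*np.sin(yaw),np.cos(til)])
lat=np.array([-np.sin(yaw),np.cos(yaw),0]); up=np.cross(lat,a)
def toolR(phi,a=a):
    # phi: screw angle; tab dir
    th=1.40-phi  # angle of tab from downslope towards -lat
    tab=-up*np.cos(th)-lat*np.sin(th)
    dx=tab; dy=np.cross(a,dx)
    return np.stack([-a,-dx,dy],1)
def st():
    s=bot.state(); return s['ee_pos'],Ro.from_rotvec(s['tool_rot']).as_matrix(),s
E
python3 - <<'E'
from geo import *
W=load('wrist0');dk=np.load('deck.npz')
vv,uu=np.mgrid[105:165,230:300]
P=np.array([pt(W,u,v,True) for v,u in zip(vv.ravel(),uu.ravel())]);C=W['p'][105:165,230:300].reshape(-1,3).astype(int)
hr=(P-dk['c'])@dk['n']
brass=(C[:,0]-C[:,2]>35)&(C[:,0]-C[:,1]<60)&(hr>.0125)&(hr<.017)
Q=P[brass];print(brass.sum(),Q.mean(0),Q.min(0),Q.max(0), 'lat',np.percentile(Q@lat,[1,99]),'up',np.percentile(Q@up,[1,99]))
l=np.percentile(Q@lat,[1,99]);u=np.percentile(Q@up,[1,99]);h=(Q@a).mean()
ctr=lat*l.mean()+up*u.mean()+a*h;print('centre',ctr,np.ptp(l),np.ptp(u))
# tab
red=(C[:,0]-C[:,1]>80)
vv,uu=np.mgrid[150:188,245:270]
T=np.array([pt(W,x,y,True) for y,x in zip(vv.ravel(),uu.ravel())]);C=W['p'][150:188,245:270].reshape(-1,3).astype(int)
r=(C[:,0]-C[:,1]>90);T=T[r];print('red',len(T),T.mean(0),'lat',(T@lat-ctr@lat).min(),(T@lat-ctr@lat).max(),'up mean',(T@up-ctr@up).mean(), 'far up',((T@up-ctr@up)[(T@lat-ctr@lat)<-.03]).mean())
print('h',((T-dk['c'])@dk['n']).mean())
E
```

```text
771 [0.61643455 0.05334326 0.11675406] [0.60093394 0.0358725  0.10564558] [0.63033804 0.07025222 0.12557886] lat [-0.05779051 -0.02539589] up [0.554751   0.58791165]
centre [0.61535795 0.05317379 0.11599094] 0.03239461199606186 0.03316064719705025
red 245 [0.61476611 0.02092532 0.1032088 ] lat -0.04510767462333059 0.01973885009537014 up mean -0.011851968226664492 far up -0.014303465976465262
h 0.006388733478071143
```

Run:
```python
from geo import *
p,R,s=st();ctr=np.array([.6155,.0532,.116])
Rt=toolR(0.16); T=ctr-0.082*Rt[:,1]+a*0.12
print('target',T,'travel',T-p,'rot',Ro.from_matrix(Rt@R.T).as_rotvec(),np.degrees(np.linalg.norm(Ro.from_matrix(Rt@R.T).as_rotvec())))
print('tip now',p+.089*R[:,0],'tip then',T+.089*Rt[:,0])
```

```text
target [ 0.53778587 -0.03730889  0.19902201] travel [ 0.13415125  0.18850156 -0.06220687] rot [ 0.55703927 -0.39181092 -1.54326091] 96.64938323079011
tip now [ 0.4039222  -0.2259186   0.17222942] tip then [ 0.58823325 -0.02949922  0.12611748]
```

Request:
jog_arm:
  deltas:
    - {"travel": [0.005, 0.008, 0.02], "rotation": [0.04, -0.028, -0.11]}
    - {"travel": [0.015, 0.022, 0.035], "rotation": [0.084, -0.059, -0.232]}
    - {"travel": [0.027, 0.038, 0.04], "rotation": [0.132, -0.093, -0.366]}
    - {"travel": [0.04, 0.055, 0.04], "rotation": [0.182, -0.128, -0.503]}
    - {"travel": [0.053, 0.073, 0.04], "rotation": [0.233, -0.164, -0.645]}
    - {"travel": [0.066, 0.092, 0.04], "rotation": [0.284, -0.2, -0.787]}
    - {"travel": [0.08, 0.111, 0.04], "rotation": [0.335, -0.236, -0.929]}
    - {"travel": [0.093, 0.13, 0.035], "rotation": [0.386, -0.271, -1.07]}
    - {"travel": [0.106, 0.149, 0.025], "rotation": [0.437, -0.307, -1.21]}
    - {"travel": [0.118, 0.166, 0.01], "rotation": [0.487, -0.342, -1.35]}
    - {"travel": [0.128, 0.18, -0.008], "rotation": [0.53, -0.373, -1.468]}
    - {"travel": [0.134, 0.1885, -0.025], "rotation": [0.557, -0.392, -1.543]}

```text
time_s: 7.65
ee_pos: [0.5362, -0.0361, 0.233]
tool_rot: [0.234, 0.97, -0.016]
ft_force: [-0.8, 0.8, -0.7]
opening: 0.251
```

Request:
jog_arm:
  deltas:
    - {"travel": [0, 0, -0.015], "rotation": [0, 0, 0]}
    - {"travel": [0, 0, -0.03], "rotation": [0, 0, 0]}
    - {"travel": [0, 0, -0.037], "rotation": [0, 0, 0]}
    - {"travel": [0, 0, -0.037], "rotation": [0, 0, 0]}

```text
time_s: 8.15
ee_pos: [0.5361, -0.0382, 0.1971]
tool_rot: [0.232, 0.973, -0.015]
ft_force: [0.4, 0.1, -0.1]
opening: 0.25
```

Run:
```python
from geo import *
p,R,s=st();print(s['time_s'],p,s['joint_pos'],s['qvel'].round(3));print(R.round(3));print(toolR(.16).round(3))
take('wrist','wrist4');print(calibration('wrist'),s['tool_rot'])
```

```text
8.15 [ 0.5360842  -0.03821327  0.19713823] [-0.32227731  0.05452035  0.3573993   2.37299516 -0.8295089   0.17171103
  0.6353592 ] [-1.679 -0.022  1.747  0.113 -0.769  0.012  0.779]
[[ 0.564  0.117  0.817]
 [ 0.091  0.975 -0.202]
 [-0.82   0.189  0.54 ]]
[[ 0.567  0.118  0.815]
 [ 0.088  0.975 -0.202]
 [-0.819  0.186  0.542]]
{'fx': 309.70691628693146, 'fy': 309.70691628693146, 'cx': 320.7402905189007, 'cy': 196.3775739634788, 'R': array([[ 0.81753013, -0.19921764,  0.54033029],
       [-0.27832765, -0.95808506,  0.06787292],
       [ 0.50416089, -0.20587702, -0.83871118]]), 't': array([-0.55218666,  0.13051123,  0.0657388 ])} [ 0.23232732  0.97337998 -0.01547871]
```

View pics/wrist4.png

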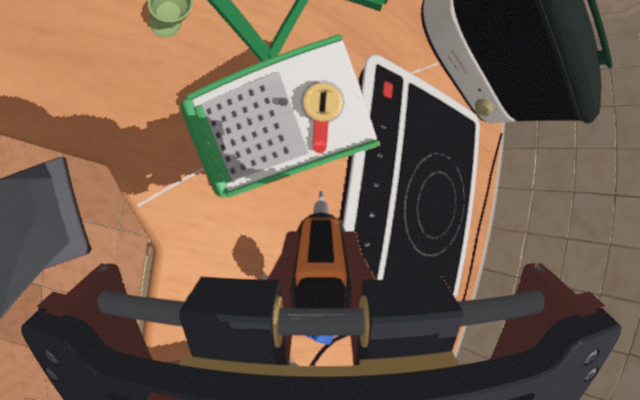

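Run:
```python
from geo import *
take('wrist','wrist5')
p,R,s=st();print(s['time_s'],p,s['joint_pos'].round(3),s['qvel'].round(3));print(R.round(4))
crop('wrist5',280,70,370,220,5,'c10')
```

```text
8.25 [ 0.53634986 -0.03597957  0.19725063] [-0.329  0.054  0.36   2.373 -0.827  0.172  0.632] [ 0.162 -0.004 -0.188 -0.015  0.078  0.001 -0.082]
[[ 0.564   0.1132  0.818 ]
 [ 0.093   0.9755 -0.1991]
 [-0.8205  0.1884  0.5397]]
```

View pics/c10.png

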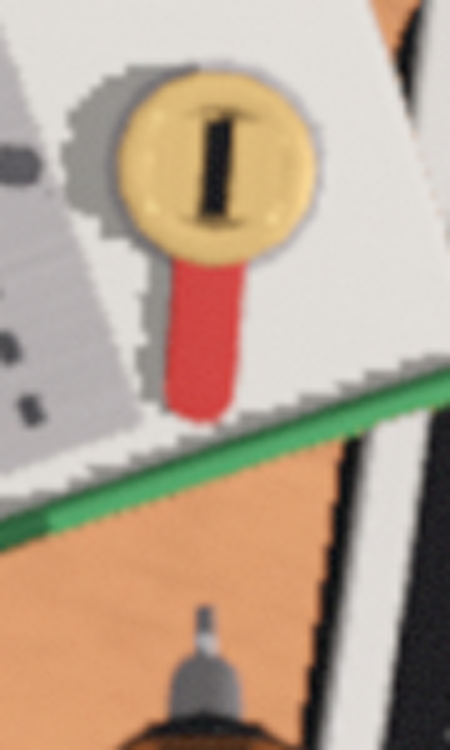

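```bash
cat >> geo.py <<'E'
def W2(tag,crop0,s):
    L=load(tag)
    return L,(lambda q:(crop0[0]+q[0]/s,crop0[1]+q[1]/s)),(lambda u:((u[0]-crop0[0])*s,(u[1]-crop0[1])*s))
def plane(L,uv,c,n):
    o,d=ray(L,*uv,True); return o+d*((c-o)@n)/(d@n)
E
python3 - <<'E'
from geo import *
L,f,g=W2('wrist5',(280,70),5)
p,R,s=st()
for y in (-.009,0,.009):
  for z in (-.00175,.00175):
    print('tip corner',y,z,np.round(g(proj(L,p+R@[.089,y,z],True)),1))
for x in (.071,.060): print('shank',x,np.round(g(proj(L,p+R@[x,0,0],True)),1))
print('flange',np.round(g(proj(L,p+R@[.014,0.016,0],True)),1))
ctr0=np.array([.6155,.0532,.116])
for c in (ctr0,):
  e=[plane(L,f(q),c,a) for q in [(118,169),(316,169),(217,70),(217,268)]]
  print(np.round(e,4),np.linalg.norm(e[0]-e[1]),np.linalg.norm(e[2]-e[3]),'mean',np.mean(e,0))
  e=[plane(L,f(q),c,a) for q in [(220,115),(212,221)]]
  v=e[1]-e[0];print('slot len',np.linalg.norm(v),'mid',np.mean(e,0),'th',np.degrees(np.arctan2(-v@lat,-v@up)))
  t=[plane(L,f(q),c-a*.008,a) for q in [(209,268),(200,418)]]
  v=t[1]-t[0];print('tab th',np.degrees(np.arctan2(-v@lat,-v@up)), np.linalg.norm(v))
print('depth head',[pt(L,*f(q),True).round(4) for q in [(150,169),(280,169),(185,130),(250,220)]])
W=load('wrist0')
# two-view triangulation of slot centre: wrist0 head top centre
u0=proj(W,np.mean(e,0),True);print('in wrist0 c9 px',(u0[0]-230)*8,(u0[1]-105)*8)
E
```

```text
tip corner -0.009 -0.00175 [193.4 694.9]
tip corner -0.009 0.00175 [213.7 694.9]
tip corner 0 -0.00175 [193.2 645. ]
tip corner 0 0.00175 [213.9 645. ]
tip corner 0.009 -0.00175 [193.1 594.1]
tip corner 0.009 0.00175 [214.  594.1]
shank 0.071 [203.6 680.1]
shank 0.06 [203.7 704.1]
flange [204.  711.6]
[[0.6003 0.0557 0.1058]
 [0.6292 0.0487 0.125 ]
 [0.6168 0.0696 0.1187]
 [0.6127 0.0345 0.1121]] 0.035399550608309203 0.03593388099291784 mean [0.61478047 0.05211708 0.11538611]
slot len 0.019272728643380362 mid [0.61464435 0.05227683 0.11530903] th 67.013709723276
tab th 67.83349613337703 0.028409775808700768
depth head [array([0.605 , 0.0545, 0.1088]), array([0.6235, 0.0498, 0.1221]), array([0.6105, 0.06  , 0.1142]), array([0.6183, 0.0419, 0.1172])]
in wrist0 c9 px 178.74282050236343 257.50753608311356
```

Run:
```python
from geo import *
p,R,s=st();M=np.array([.6147,.0523,.1154])
Rt=toolR(0.223); T=M+a*.022-Rt@[.089,-.0018,0]
rv=Ro.from_matrix(Rt@R.T).as_rotvec()
print('target',T,'travel',(T-p).round(4),'rot',rv.round(4), 'tip height now over head plane',(p+R@[.089,0,0]-M)@a)
# refit deck yaw/tilt in wrist5
L=load('wrist5');vv,uu=np.mgrid[0:400,0:640]
poly=np.array([(300,75),(335,60),(365,130),(345,140),(340,75),(305,80)],np.int32)
m=np.zeros((400,640),np.uint8);cv2.fillPoly(m,[np.array([(215,115),(338,45),(372,135),(235,180)],np.int32)],1)
P=np.array([pt(L,u,v,True) for v,u in zip(vv[m>0],uu[m>0])])
c=np.array([.6,.0547,.0896]);n=a;keep=abs((P-c)@n)<.008
for i in range(6):
    q=P[keep];c=q.mean(0);n=np.linalg.svd(q-c)[2][2];n*=np.sign(n[2]);r=(P-c)@n;keep=abs(r)<.0025
print(keep.sum(),n,'tilt',np.degrees(np.arccos(n[2])),'yaw',np.degrees(np.arctan2(-n[1],-n[0])),'head h',(M-c)@n)
```

```text
target [0.55208727 0.04428906 0.20672202] travel [0.0157 0.0803 0.0095] rot [ 0.0331  0.0029 -0.0574] tip height now over head plane 0.030207018664535134
9787 [-0.54240865 -0.08737486  0.83555879] tilt 33.32593214690387 yaw 9.15097952928682 head h 0.014055894514277969
```

Run:
```python
from geo import *
def fit(tag,poly,wr=True):
    L=load(tag);vv,uu=np.mgrid[0:400,0:640]
    m=np.zeros((400,640),np.uint8);cv2.fillPoly(m,[np.array(poly,np.int32)],1)
    P=np.array([pt(L,u,v,wr) for v,u in zip(vv[m>0],uu[m>0]) if L['d'][v,u]>0])
    c=np.median(P,0);keep=np.linalg.norm(P-c,axis=1)<1
    for i in range(10):
        q=P[keep];c=q.mean(0);n=np.linalg.svd(q-c,full_matrices=False)[2][2];n*=np.sign(n[2]);r=(P-c)@n;keep=abs(r)<(.01 if i<4 else .004)
    print(tag,len(P),keep.sum(),n.round(4),'tilt',np.degrees(np.arccos(n[2])).round(2),'yaw',np.degrees(np.arctan2(-n[1],-n[0])).round(1),c.round(4))
fit('wrist0',[(130,60),(180,100),(200,250),(300,250),(330,180),(330,120),(400,60),(500,20),(400,10)])
fit('wrist1',[(330,60),(430,100),(430,160),(520,200),(450,250),(330,180)])
fit('wrist3',[(240,100),(280,150),(270,200),(220,240),(160,150)])
fit('wrist5',[(200,50),(160,110),(170,180),(270,60)])
g=lambda q:(250+q[0]/5,140+q[1]/5)
fit('scene0',[g(q) for q in [(170,235),(255,90),(380,105),(270,295)]],False)
```

```text
wrist0 38643 2847 [0.0942 0.1428 0.9853] tilt 9.85 yaw -123.4 [0.7129 0.1468 0.0133]
wrist1 17565 15052 [-3.e-04  8.e-04  1.e+00] tilt 0.05 yaw -67.6 [ 0.5857 -0.3067 -0.0008]
wrist3 9569 8876 [-0.0028  0.0019  1.    ] tilt 0.19 yaw -33.8 [ 0.363  -0.3053 -0.0009]
wrist5 6521 1953 [-0.7466  0.4547  0.4857] tilt 60.94 yaw -31.3 [0.5322 0.0828 0.0315]
scene0 953 711 [-0.5521 -0.0553  0.8319] tilt 33.7 yaw 5.7 [0.5801 0.0408 0.0762]
```

Request:
jog_arm:
  deltas:
    - {"travel": [0.003, 0.01, 0.004], "rotation": [0.004, 0, -0.007]}
    - {"travel": [0.006, 0.03, 0.008], "rotation": [0.012, 0.001, -0.021]}
    - {"travel": [0.01, 0.052, 0.0095], "rotation": [0.02, 0.002, -0.036]}
    - {"travel": [0.014, 0.07, 0.0095], "rotation": [0.028, 0.003, -0.05]}
    - {"travel": [0.0157, 0.0803, 0.0095], "rotation": [0.033, 0.003, -0.057]}
    - {"travel": [0.0157, 0.0803, 0.0095], "rotation": [0.033, 0.003, -0.057]}
    - {"travel": [0.0157, 0.0803, 0.0095], "rotation": [0.033, 0.003, -0.057]}

```text
time_s: 9.12
ee_pos: [0.5524, 0.0436, 0.2072]
tool_rot: [0.288, 0.97, -0.049]
ft_force: [0.3, -0.8, -0.4]
opening: 0.246
```

Run:
```python
from geo import *
p,R,s=st();print(s['time_s'],p,s['joint_pos'].round(3),s['qvel'].round(3),s['ft_force'].round(2))
take('wrist','wrist6')
print(Ro.from_matrix(toolR(.223)@R.T).as_rotvec().round(4))
crop('wrist6',270,90,380,200,6,'c11')
```

```text
9.125 [0.55238717 0.04355612 0.20724837] [-1.422  0.102  1.33   2.376 -0.742  0.17   0.333] [ 0.048 -0.014 -0.017  0.003  0.011 -0.005  0.002] [ 0.32 -0.78 -0.38]
[0.0006 0.0007 0.0004]
```

View pics/c11.png

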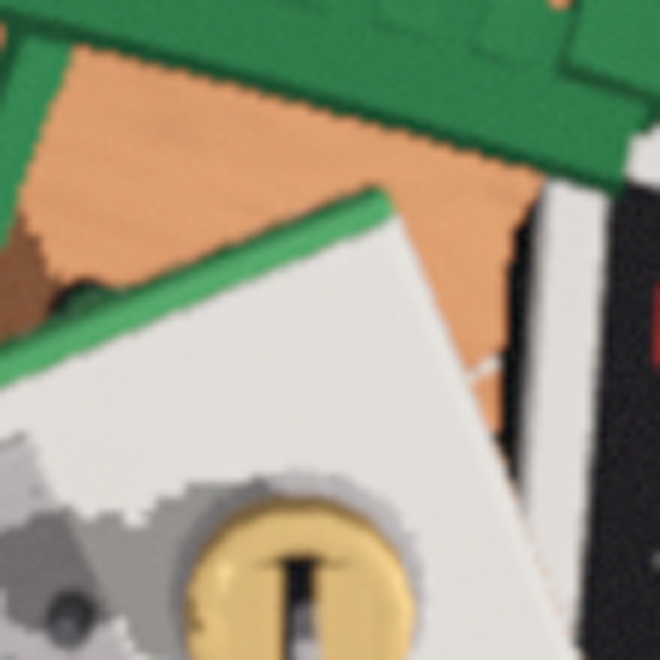

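View pics/wrist6.png

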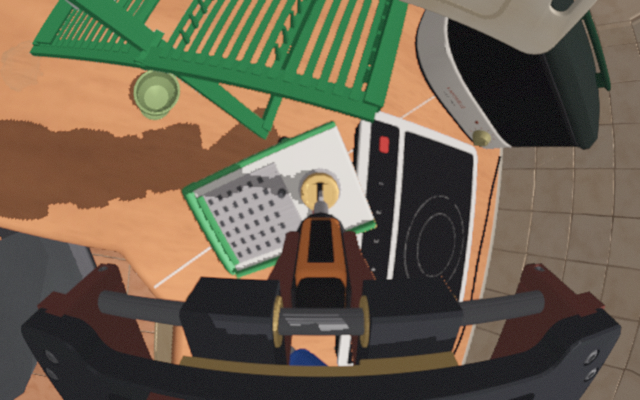

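Run:
```python
from geo import *
crop('wrist6',290,160,350,240,9,'c12')
take('scene','scene6');take('side','side6')
crop('scene6',60,0,460,260,2,'c13')
```

```text
(no output)
```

View pics/c12.png

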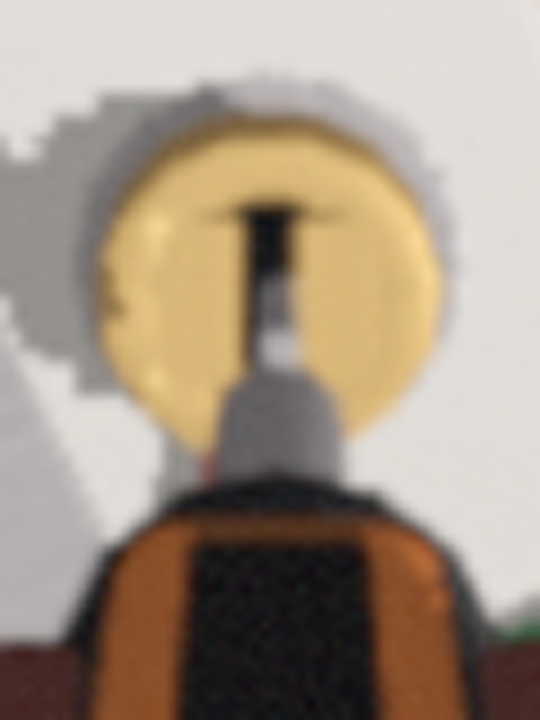

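View pics/c13.png

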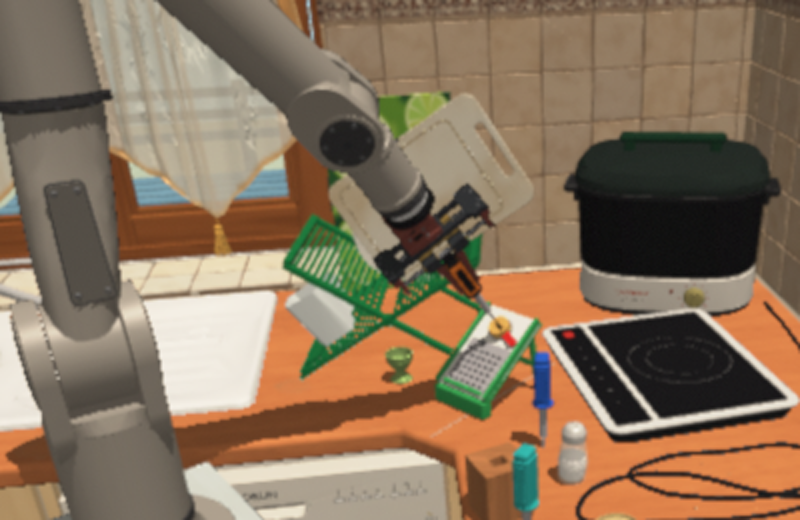

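View pics/side6.png

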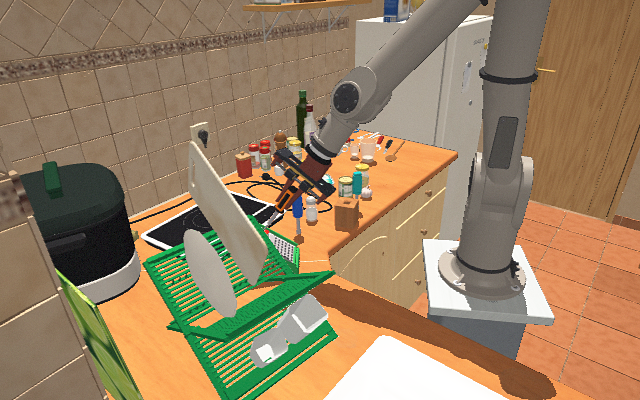

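Run:
```python
from geo import *
L,f,g=W2('wrist6',(290,160),9)
p,R,s=st();M=np.array([.6147,.0523,.1154])
for x in (.089,.085):
 for y in (.009,.0072):
  print('tip',x,y,[np.round(g(proj(L,p+R@[x,y,z],True)),1) for z in(-.00175,.00175)])
print('shank',[np.round(g(proj(L,p+R@[.0705,y,z],True)),1) for y,z in((0,-.006),(0,.006),(.006,0))])
Rs=toolR(.223)
for h in (0,):
  for y in (-.011,0,.011):
    print('slot y',y,[np.round(g(proj(L,M+Rs@[-h,y,z],True)),1) for z in (-.003,.003)])
for y,z in ((.018,0),(0,-.018),(0,.018)): print('head',y,z,np.round(g(proj(L,M+Rs@[0,y,z],True)),1))
d=p+R@[.089,-.0018,0]-M; print('predicted tip rel mouth in tool axes',(R.T@d).round(4))
```

```text
tip 0.089 0.009 [array([264.1, 288.9]), array([301.5, 289.1])]
tip 0.089 0.0072 [array([264.1, 307.3]), array([301.4, 307.5])]
tip 0.085 0.009 [array([263.9, 301.4]), array([301.9, 301.5])]
tip 0.085 0.0072 [array([263.9, 320. ]), array([301.7, 320.1])]
shank [array([214.8, 446.4]), array([350.7, 446.9]), array([283.1, 382.3])]
slot y -0.011 [array([238.5, 405.5]), array([296.4, 405.5])]
slot y 0 [array([238.1, 303.8]), array([296.8, 303.8])]
slot y 0.011 [array([237.8, 199.8]), array([297.1, 199.9])]
head 0.018 0 [267.5 132.6]
head 0 -0.018 [ 91.7 303.8]
head 0 0.018 [443.3 303.9]
predicted tip rel mouth in tool axes [-0.0225 -0.0025  0.0015]
```

Run:
```python
from geo import *
Rs=toolR(.223);print(Rs.round(4))
print((Rs@[.018,0,-.0006]).round(4),(Rs@[.01,0,0]).round(4))
```

```text
[[ 0.5668  0.1693  0.8062]
 [ 0.0877  0.9607 -0.2635]
 [-0.8192  0.2201  0.5297]]
[ 0.0097  0.0017 -0.0151] [ 0.0057  0.0009 -0.0082]
```

Request:
jog_arm:
  deltas:
    - {"travel": [0.0025, 0.0005, -0.004], "rotation": [0, 0, 0]}
    - {"travel": [0.0055, 0.001, -0.0085], "rotation": [0, 0, 0]}
    - {"travel": [0.0085, 0.0015, -0.013], "rotation": [0, 0, 0]}
    - {"travel": [0.0097, 0.0017, -0.0151], "rotation": [0, 0, 0]}
    - {"travel": [0.0097, 0.0017, -0.0151], "rotation": [0, 0, 0]}

```text
time_s: 9.9
ee_pos: [0.5623, 0.0428, 0.1923]
tool_rot: [0.291, 0.969, -0.053]
ft_force: [0.5, 0.7, -1.0]
opening: 0.248
```

Run:
```python
from geo import *
p,R,s=st();print(s['time_s'],p,s['joint_pos'].round(3),s['qvel'].round(3),s['ft_force'].round(2))
take('wrist','wrist7');crop('wrist7',290,160,350,240,9,'c14')
L,f,g=W2('wrist7',(290,160),9)
M=np.array([.6147,.0523,.1154])
for y in (.009,.0101): print('tip',y,[np.round(g(proj(L,p+R@[.089,y,z],True)),1) for z in(-.00175,.00175)])
Rs=toolR(.223)
for y in (0,.011): print('slot y',y,[np.round(g(proj(L,M+Rs@[0,y,z],True)),1) for z in (-.003,.003)])
for y,z in ((.018,0),(0,-.018),(0,.018)): print('head',y,z,np.round(g(proj(L,M+Rs@[0,y,z],True)),1))
print('rel',(R.T@(p+R@[.089,0,0]-M)).round(4))
```

```text
9.9 [0.56226617 0.04283455 0.1922753 ] [-1.175  0.166  1.089  2.369 -1.11   0.171  0.672] [-0.03  -0.005  0.027 -0.     0.017 -0.    -0.017] [ 0.51  0.66 -0.97]
tip 0.009 [array([257.1, 269.8]), array([294.5, 269.8])]
tip 0.0101 [array([257. , 258.5]), array([294.5, 258.5])]
slot y 0 [array([232.5, 334.2]), array([295.1, 333.9])]
slot y 0.011 [array([231.6, 223.6]), array([295. , 223.4])]
head 0.018 0 [263.  151.8]
head 0 -0.018 [ 76.4 334.8]
head 0 0.018 [451.3 333.3]
rel [-0.0045 -0.0013  0.0011]
```

View pics/c14.png

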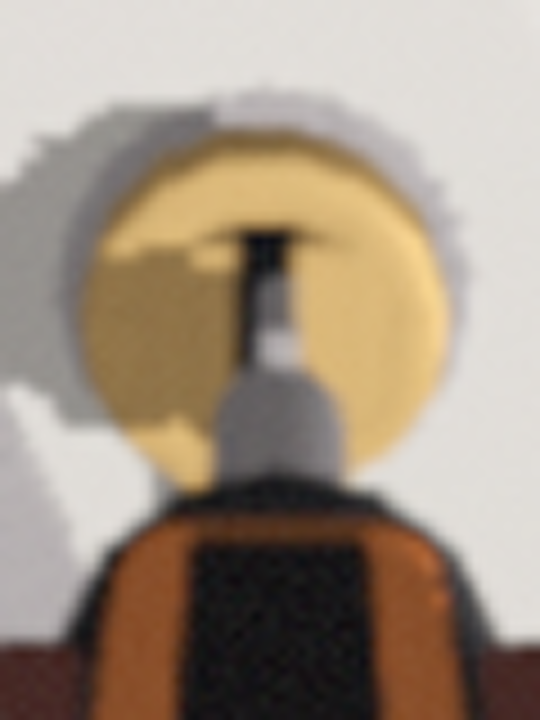

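Run:
```python
from geo import *
for i in range(3):
    p,R,s=st();print(s['time_s'],p.round(4),s['joint_pos'].round(3),s['ft_force'].round(2), Ro.from_matrix(toolR(.223)@R.T).as_rotvec().round(4))
    take('wrist','wrist8')
crop('wrist8',290,160,350,240,9,'c15')
p,R,s=st()
L,f,g=W2('wrist8',(290,160),9);M=np.array([.6147,.0523,.1154])
Rs=toolR(.223)
for y in (0,.011): print('slot y',y,[np.round(g(proj(L,M+Rs@[0,y,z],True)),1) for z in (-.003,.003)])
for y in (.009,.0101): print('tip',y,[np.round(g(proj(L,p+R@[.089,y,z],True)),1) for z in(-.00175,.00175)])
```

```text
9.95 [0.5623 0.043  0.1924] [-1.176  0.165  1.09   2.369 -1.109  0.171  0.672] [ 0.79  0.14 -1.06] [-0.0001  0.0013  0.0045]
10.0 [0.5623 0.0433 0.1925] [-1.177  0.165  1.091  2.369 -1.109  0.171  0.672] [-0.52 -0.71 -0.7 ] [-0.0002  0.0015  0.0041]
10.05 [0.5623 0.0436 0.1926] [-1.178  0.165  1.092  2.369 -1.11   0.171  0.672] [-0.4  -0.09 -0.73] [-0.0002  0.0016  0.0037]
slot y 0 [array([232.7, 342.2]), array([295.2, 342. ])]
slot y 0.011 [array([231.9, 231.9]), array([295.1, 231.7])]
tip 0.009 [array([256.7, 266.8]), array([294.1, 266.8])]
tip 0.0101 [array([256.6, 255.5]), array([294.1, 255.5])]
```

View pics/c15.png

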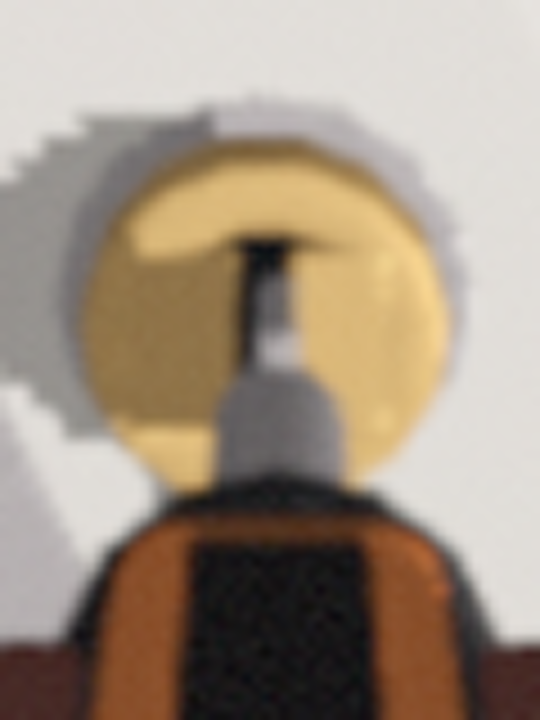

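Request:
jog_arm:
  deltas:
    - {"travel": [-0.0008, 0.0003, -0.0005], "rotation": [0, 0, 0]}
    - {"travel": [-0.0008, 0.0003, -0.0005], "rotation": [0, 0, 0]}
    - {"travel": [-0.0008, 0.0003, -0.0005], "rotation": [0, 0, 0]}
    - {"travel": [-0.0008, 0.0003, -0.0005], "rotation": [0, 0, 0]}

```text
time_s: 10.6
ee_pos: [0.5615, 0.0447, 0.192]
tool_rot: [0.29, 0.969, -0.051]
ft_force: [0.7, 0.4, -0.8]
opening: 0.245
```

Run:
```python
from geo import *
for i in range(2):
    p,R,s=st();print(s['time_s'],p.round(4),s['joint_pos'].round(3),s['ft_force'].round(2), Ro.from_matrix(toolR(.223)@R.T).as_rotvec().round(4))
    take('wrist','wrist9')
crop('wrist9',290,160,350,240,9,'c16')
p,R,s=st()
L,f,g=W2('wrist9',(290,160),9);M=np.array([.6147,.0523,.1154])
Rs=toolR(.223)
for y in (0,.011): print('slot y',y,[np.round(g(proj(L,M+Rs@[0,y,z],True)),1) for z in (-.003,.003)])
for y in (.009,.0101): print('tip',y,[np.round(g(proj(L,p+R@[.089,y,z],True)),1) for z in(-.00175,.00175)])
print('rel',(R.T@(p+R@[.089,0,0]-M)).round(4))
```

```text
10.6 [0.5615 0.0447 0.192 ] [-1.186  0.167  1.098  2.371 -1.123  0.171  0.684] [ 0.68  0.41 -0.77] [0.0002 0.0016 0.0024]
10.65 [0.5615 0.0447 0.192 ] [-1.186  0.167  1.098  2.371 -1.123  0.171  0.684] [ 0.05  0.12 -1.46] [0.0002 0.0016 0.0024]
slot y 0 [array([245.4, 350.5]), array([307.8, 350.4])]
slot y 0.011 [array([244.9, 240.3]), array([308.1, 240.2])]
tip 0.009 [array([257.1, 269.9]), array([294.6, 269.9])]
tip 0.0101 [array([257.1, 258.6]), array([294.6, 258.6])]
rel [-0.0046  0.0004 -0.0001]
```

View pics/c16.png

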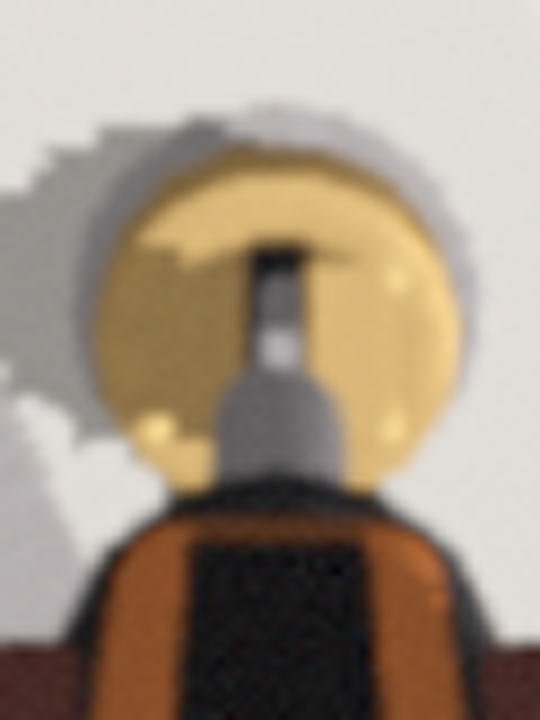

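Request:
jog_arm:
  deltas:
    - {"travel": [0.0012, 0.0004, -0.0016], "rotation": [0, 0, 0]}
    - {"travel": [0.0023, 0.0007, -0.0033], "rotation": [0, 0, 0]}
    - {"travel": [0.0034, 0.0009, -0.0049], "rotation": [0, 0, 0]}
    - {"travel": [0.0046, 0.0011, -0.0066], "rotation": [0, 0, 0]}
    - {"travel": [0.0052, 0.0012, -0.0074], "rotation": [0, 0, 0]}
    - {"travel": [0.0052, 0.0012, -0.0074], "rotation": [0, 0, 0]}
    - {"travel": [0.0052, 0.0012, -0.0074], "rotation": [0, 0, 0]}

```text
time_s: 11.58
ee_pos: [0.5667, 0.0457, 0.1846]
tool_rot: [0.29, 0.969, -0.051]
ft_force: [-0.1, 0.4, -1.5]
opening: 0.248
```

Run:
```python
from geo import *
M=np.array([.6147,.0523,.1154])
for i in range(2):
    p,R,s=st();print(s['time_s'],p.round(4),s['joint_pos'].round(3),s['ft_force'].round(2), Ro.from_matrix(toolR(.223)@R.T).as_rotvec().round(4),'rel',(R.T@(p+R@[.089,0,0]-M)).round(4))
    take('wrist','wrist10')
crop('wrist10',290,160,350,240,9,'c17')
```

```text
11.575 [0.5667 0.0457 0.1846] [-1.1    0.192  1.011  2.365 -1.261  0.171  0.812] [-0.09  0.35 -1.49] [0.0001 0.0016 0.0027] rel [ 0.0045  0.0007 -0.0001]
11.625 [0.5667 0.0457 0.1846] [-1.101  0.192  1.011  2.365 -1.261  0.171  0.812] [ 0.09  0.01 -1.21] [0.0001 0.0016 0.0026] rel [ 0.0045  0.0007 -0.0001]
```

View pics/c17.png

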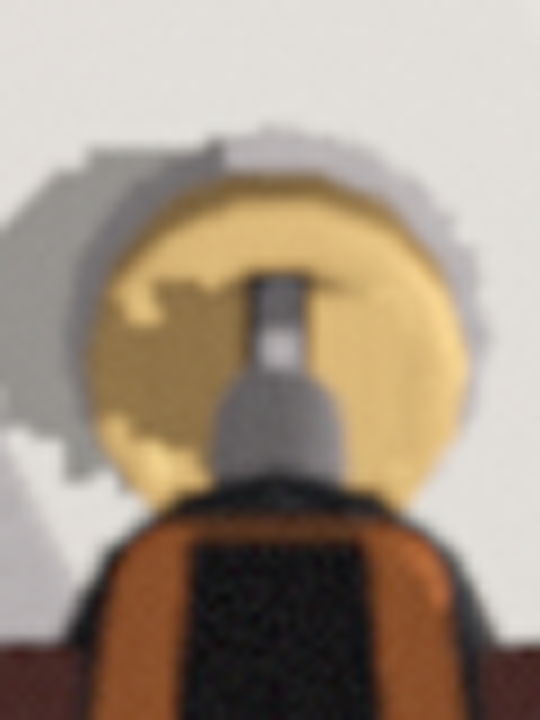

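Request:
jog_arm:
  deltas:
    - {"travel": [0.0006, 0.0001, -0.0008], "rotation": [0, 0, 0]}
    - {"travel": [0.0011, 0.0002, -0.0016], "rotation": [0, 0, 0]}
    - {"travel": [0.0017, 0.0003, -0.0025], "rotation": [0, 0, 0]}
    - {"travel": [0.002, 0.0003, -0.0029], "rotation": [0, 0, 0]}
    - {"travel": [0.0023, 0.0003, -0.0033], "rotation": [0, 0, 0]}
    - {"travel": [0.0023, 0.0003, -0.0033], "rotation": [0, 0, 0]}

```text
time_s: 12.42
ee_pos: [0.5685, 0.0458, 0.182]
tool_rot: [0.294, 0.969, -0.05]
ft_force: [-32.9, -3.0, 42.6]
opening: 0.249
```

Run:
```python
from geo import *
M=np.array([.6147,.0523,.1154])
for i in range(2):
    p,R,s=st();print(s['time_s'],p.round(4),s['joint_pos'].round(3),s['ft_force'].round(2), Ro.from_matrix(toolR(.223)@R.T).as_rotvec().round(4),'rel',(R.T@(p+R@[.089,0,0]-M)).round(4),'ft tool',(R.T@s['ft_force']).round(2))
    take('wrist','wrist11')
crop('wrist11',290,160,350,240,9,'c18')
```

```text
12.425 [0.5685 0.0458 0.182 ] [-1.065  0.199  0.976  2.364 -1.319  0.173  0.867] [-32.87  -3.04  42.56] [-0.0043  0.0018  0.0035] rel [ 0.0077  0.0007 -0.0001] ft tool [-53.76   0.98  -3.07]
12.475 [0.5685 0.0458 0.182 ] [-1.065  0.199  0.976  2.364 -1.319  0.173  0.867] [-34.36  -4.02  41.97] [-0.0043  0.0019  0.0035] rel [ 0.0077  0.0008 -0.0001] ft tool [-54.22  -0.35  -4.32]
```

View pics/c18.png

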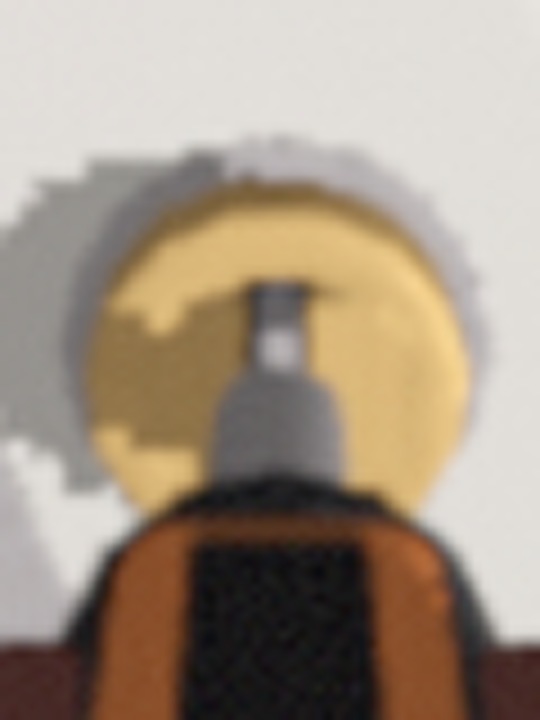

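Request:
jog_arm:
  deltas:
    - {"travel": [-0.0002, 0, 0.0003], "rotation": [0, 0, 0]}
    - {"travel": [-0.0002, 0, 0.0003], "rotation": [0.0227, 0.0035, -0.0328]}
    - {"travel": [-0.0002, 0, 0.0003], "rotation": [0.0567, 0.0088, -0.0819]}
    - {"travel": [-0.0002, 0, 0.0003], "rotation": [0.102, 0.0158, -0.1475]}
    - {"travel": [-0.0002, 0, 0.0003], "rotation": [0.1474, 0.0228, -0.213]}
    - {"travel": [-0.0002, 0, 0.0003], "rotation": [0.17, 0.0263, -0.2458]}

```text
time_s: 13.28
ee_pos: [0.5684, 0.0459, 0.1821]
tool_rot: [0.57, 0.961, -0.197]
ft_force: [-28.2, -1.1, 35.8]
opening: 0.252
```

Run:
```python
from geo import *
M=np.array([.6147,.0523,.1154])
for i in range(1):
    p,R,s=st();print(s['time_s'],p.round(4),s['joint_pos'].round(3),s['qvel'].round(3), (R.T@Ro.from_matrix(toolR(.223)@R.T).as_rotvec()).round(4),'rel',(R.T@(p+R@[.089,0,0]-M)).round(4),'ft tool',(R.T@s['ft_force']).round(2),(R.T@s['wrist_torque']).round(3))
    take('wrist','wrist12')
crop('wrist12',290,160,350,240,9,'c19')
```

```text
13.275 [0.5684 0.0459 0.1821] [-1.091  0.207  1.009  2.364 -1.332  0.183  0.577] [-0.022  0.005  0.026  0.001 -0.01   0.009 -0.295] [-0.3059  0.0012 -0.0011] rel [ 0.0075  0.0007 -0.0004] ft tool [-45.41   0.93  -3.85] [-0.079  1.586 -0.336]
```

View pics/c19.png

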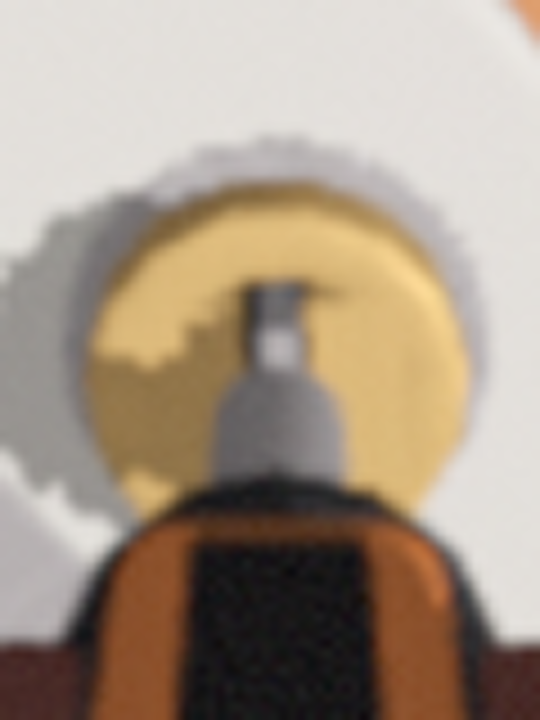

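Request:
jog_arm:
  deltas:
    - {"travel": [-0.0001, 0, 0.00015], "rotation": [0.034, 0.0053, -0.0492]}
    - {"travel": [-0.0002, 0, 0.0003], "rotation": [0.0737, 0.0114, -0.1065]}
    - {"travel": [-0.0002, 0, 0.0003], "rotation": [0.119, 0.0184, -0.172]}
    - {"travel": [-0.0002, 0, 0.0003], "rotation": [0.1644, 0.0254, -0.2376]}
    - {"travel": [-0.0002, 0, 0.0003], "rotation": [0.2097, 0.0324, -0.3031]}
    - {"travel": [-0.0002, 0, 0.0003], "rotation": [0.2551, 0.0395, -0.3686]}
    - {"travel": [-0.0002, 0, 0.0003], "rotation": [0.3004, 0.0465, -0.4342]}
    - {"travel": [-0.0002, 0, 0.0003], "rotation": [0.3401, 0.0526, -0.4915]}
    - {"travel": [-0.0002, 0, 0.0003], "rotation": [0.3684, 0.057, -0.5325]}
    - {"travel": [-0.0002, 0, 0.0003], "rotation": [0.3684, 0.057, -0.5325]}

```text
time_s: 14.58
ee_pos: [0.5684, 0.0456, 0.1823]
tool_rot: [1.162, 0.891, -0.52]
ft_force: [-21.2, -2.0, 27.6]
opening: 0.251
```

Run:
```python
from geo import *
M=np.array([.6147,.0523,.1154])
for i in range(1):
    p,R,s=st();print(s['time_s'],p.round(4),s['joint_pos'].round(3),s['qvel'].round(3), (R.T@Ro.from_matrix(toolR(.223)@R.T).as_rotvec()).round(4),'rel',(R.T@(p+R@[.089,0,0]-M)).round(4),'ft tool',(R.T@s['ft_force']).round(2),(R.T@s['wrist_torque']).round(3))
    take('wrist','wrist13')
crop('wrist13',290,160,350,240,9,'c20')
```

```text
14.575 [0.5684 0.0456 0.1823] [-1.124  0.219  1.052  2.364 -1.347  0.2   -0.058] [ 0.     0.001 -0.     0.001  0.001 -0.     0.016] [-9.544e-01  9.000e-04  7.000e-04] rel [ 0.0073  0.0001 -0.0004] ft tool [-34.83  -1.31  -1.55] [-0.053  0.68  -1.13 ]
```

View pics/wrist13.png

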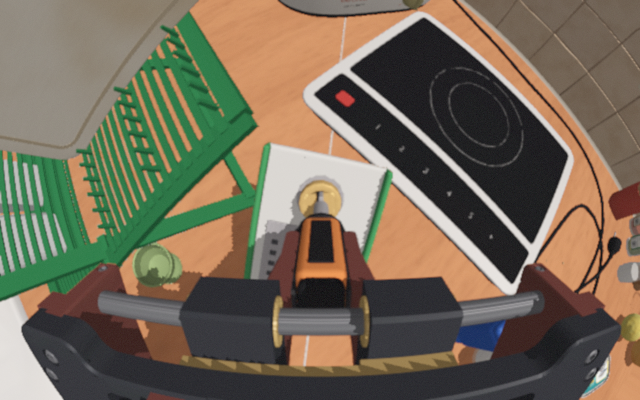

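View pics/c20.png

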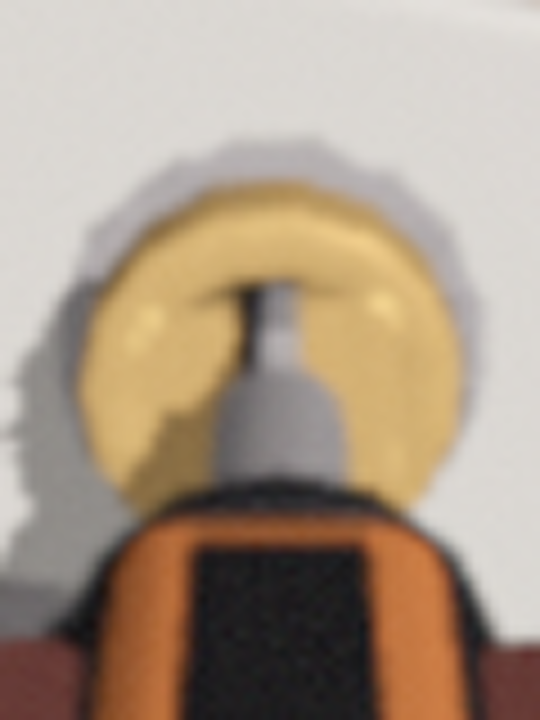

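Request:
jog_arm:
  deltas:
    - {"travel": [-0.0001, 0.0003, 0.00015], "rotation": [0.0283, 0.0044, -0.041]}
    - {"travel": [-0.0001, 0.0006, 0.00015], "rotation": [0.068, 0.0105, -0.0983]}
    - {"travel": [-0.0001, 0.0006, 0.00015], "rotation": [0.1077, 0.0167, -0.1556]}
    - {"travel": [-0.0001, 0.0006, 0.00015], "rotation": [0.1304, 0.0202, -0.1884]}
    - {"travel": [-0.0001, 0.0006, 0.00015], "rotation": [0.1474, 0.0228, -0.213]}
    - {"travel": [-0.0001, 0.0006, 0.00015], "rotation": [0.1587, 0.0246, -0.2294]}
    - {"travel": [-0.0001, 0.0006, 0.00015], "rotation": [0.1587, 0.0246, -0.2294]}

```text
time_s: 15.5
ee_pos: [0.5682, 0.0458, 0.1823]
tool_rot: [1.414, 0.835, -0.661]
ft_force: [-19.1, -3.0, 23.7]
opening: 0.252
```

Run:
```python
from geo import *
M=np.array([.6147,.0523,.1154])
for i in range(1):
    p,R,s=st();print(s['time_s'],p.round(4),s['joint_pos'].round(3),s['qvel'].round(3), (R.T@Ro.from_matrix(toolR(.223)@R.T).as_rotvec()).round(4),'rel',(R.T@(p+R@[.089,0,0]-M)).round(4),'ft tool',(R.T@s['ft_force']).round(2),(R.T@s['wrist_torque']).round(3))
    take('wrist','wrist14')
crop('wrist14',290,160,350,240,9,'c21')
```

```text
15.5 [0.5682 0.0458 0.1823] [-1.136  0.224  1.067  2.364 -1.349  0.205 -0.337] [ 0.     0.     0.    -0.     0.001 -0.     0.006] [-1.2341e+00  1.1000e-03  1.9000e-03] rel [ 0.0073 -0.0002 -0.0005] ft tool [-30.49  -2.31   0.24] [-0.073  0.081 -1.336]
```

View pics/c21.png

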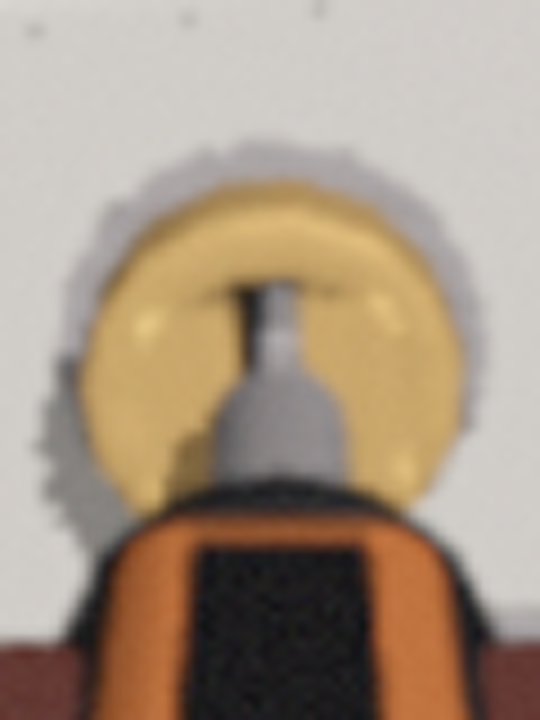

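Request:
jog_arm:
  deltas:
    - {"travel": [0, 0, 0], "rotation": [0.017, 0.0026, -0.0246]}
    - {"travel": [0, 0, 0], "rotation": [0.034, 0.0053, -0.0492]}
    - {"travel": [0, 0, 0], "rotation": [0.051, 0.0079, -0.0737]}
    - {"travel": [0, 0, 0], "rotation": [0.051, 0.0079, -0.0737]}

```text
time_s: 16.05
ee_pos: [0.5683, 0.0463, 0.1824]
tool_rot: [1.495, 0.815, -0.705]
ft_force: [-20.7, -2.2, 24.7]
opening: 0.244
```

```bash
cat > chk.py <<'E'
from geo import *
M=np.array([.6147,.0523,.1154])
p,R,s=st();print(s['time_s'],p.round(4),s['joint_pos'].round(3), (R.T@Ro.from_matrix(toolR(.223)@R.T).as_rotvec()).round(4),'rel',(R.T@(p+R@[.089,0,0]-M)).round(4),'ft tool',(R.T@s['ft_force']).round(2),(R.T@s['wrist_torque']).round(3))
E
python3 chk.py
```

```text
16.05 [0.5683 0.0463 0.1824] [-1.138  0.225  1.069  2.363 -1.351  0.207 -0.426] [-1.324e+00  1.000e-04  1.200e-03] rel [ 0.0073 -0.0001 -0.0011] ft tool [-32.1   -3.    -0.53] [-0.008  0.306 -1.273]
```

Request:
jog_arm:
  deltas:
    - {"travel": [0, 0, 0], "rotation": [0.017, 0.0026, -0.0246]}
    - {"travel": [0, 0, 0], "rotation": [0.034, 0.0053, -0.0492]}
    - {"travel": [0, 0, 0], "rotation": [0.034, 0.0053, -0.0492]}

```text
time_s: 16.42
ee_pos: [0.5683, 0.0464, 0.1824]
tool_rot: [1.548, 0.801, -0.735]
ft_force: [-20.0, -1.3, 24.3]
opening: 0.249
```

```bash
python3 chk.py; python3 -c "
from geo import *
take('wrist','wrist15');crop('wrist15',290,160,350,240,9,'c22')"; python3 chk.py
```

```text
16.425 [0.5683 0.0464 0.1824] [-1.14   0.225  1.071  2.363 -1.351  0.209 -0.485] [-1.3834e+00 -2.0000e-04  1.3000e-03] rel [ 0.0073 -0.0002 -0.0013] ft tool [-31.37  -2.79  -1.2 ] [-0.158  0.243 -1.295]
16.475 [0.5683 0.0464 0.1824] [-1.14   0.225  1.071  2.363 -1.351  0.209 -0.485] [-1.3832e+00 -1.0000e-04  1.3000e-03] rel [ 0.0073 -0.0002 -0.0012] ft tool [-32.67  -2.42  -0.99] [-0.157  0.257 -1.292]
```

View pics/c22.png

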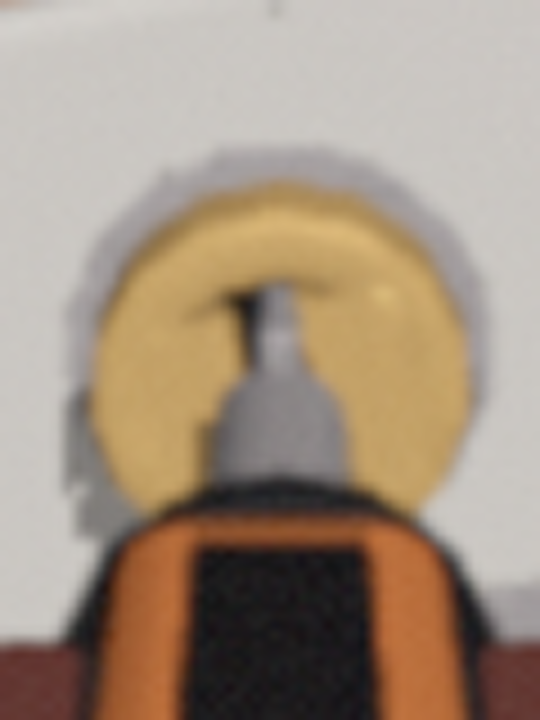

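Request:
jog_arm:
  deltas:
    - {"travel": [0, 0, 0], "rotation": [0.017, 0.0026, -0.0246]}
    - {"travel": [0, 0, 0], "rotation": [0.034, 0.0053, -0.0492]}
    - {"travel": [0, 0, 0], "rotation": [0.034, 0.0053, -0.0492]}

```text
time_s: 16.85
ee_pos: [0.5685, 0.0465, 0.1825]
tool_rot: [1.602, 0.785, -0.764]
ft_force: [-19.4, -1.9, 26.1]
opening: 0.251
```

```bash
python3 chk.py
```

```text
16.85 [0.5685 0.0465 0.1825] [-1.141  0.226  1.073  2.363 -1.351  0.21  -0.544] [-1.4428e+00 -1.0000e-04  1.3000e-03] rel [ 0.0073 -0.0001 -0.0013] ft tool [-32.48  -1.25  -0.76] [-0.298  0.217 -1.185]
```

Request:
jog_arm:
  deltas:
    - {"travel": [0, 0, 0], "rotation": [0.017, 0.0026, -0.0246]}
    - {"travel": [0, 0, 0], "rotation": [0.034, 0.0053, -0.0492]}
    - {"travel": [0, 0, 0], "rotation": [0.034, 0.0053, -0.0492]}
    - {"travel": [0, 0, 0], "rotation": [0.034, 0.0053, -0.0492]}

```text
time_s: 17.35
ee_pos: [0.5685, 0.0465, 0.1826]
tool_rot: [1.654, 0.769, -0.794]
ft_force: [-19.7, -2.0, 25.6]
opening: 0.247
```

```bash
python3 chk.py;  python3 -c "
from geo import *
take('wrist','wrist16');crop('wrist16',290,160,350,240,9,'c23')
take('scene','scene16');crop('scene16',250,110,350,210,7,'c24')"; python3 chk.py
```

```text
17.35 [0.5685 0.0465 0.1826] [-1.142  0.227  1.075  2.363 -1.351  0.21  -0.603] [-1.5015e+00 -2.0000e-04  1.3000e-03] rel [ 0.0073 -0.0001 -0.0014] ft tool [-32.27  -1.8   -0.47] [-0.667  0.128 -1.105]
17.45 [0.5685 0.0465 0.1826] [-1.142  0.227  1.074  2.363 -1.351  0.21  -0.603] [-1.5015e+00 -1.0000e-04  1.4000e-03] rel [ 0.0073 -0.0001 -0.0014] ft tool [-32.9   -2.32  -1.14] [-0.686  0.126 -1.102]
```

View pics/c23.png

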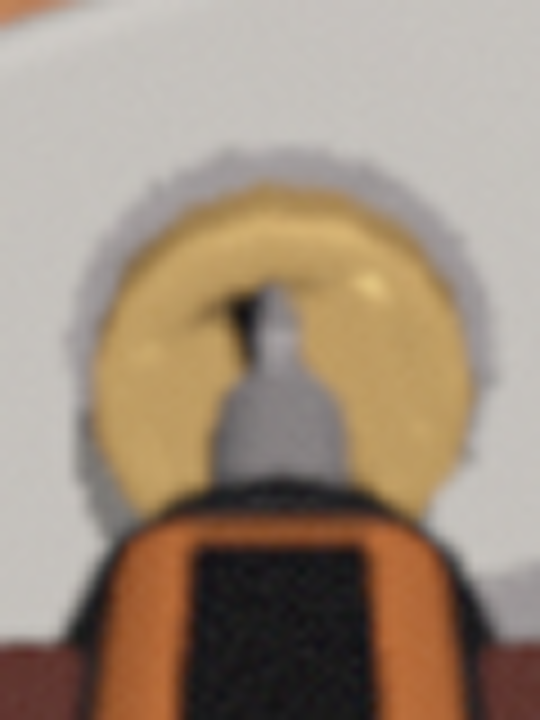

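View pics/c24.png

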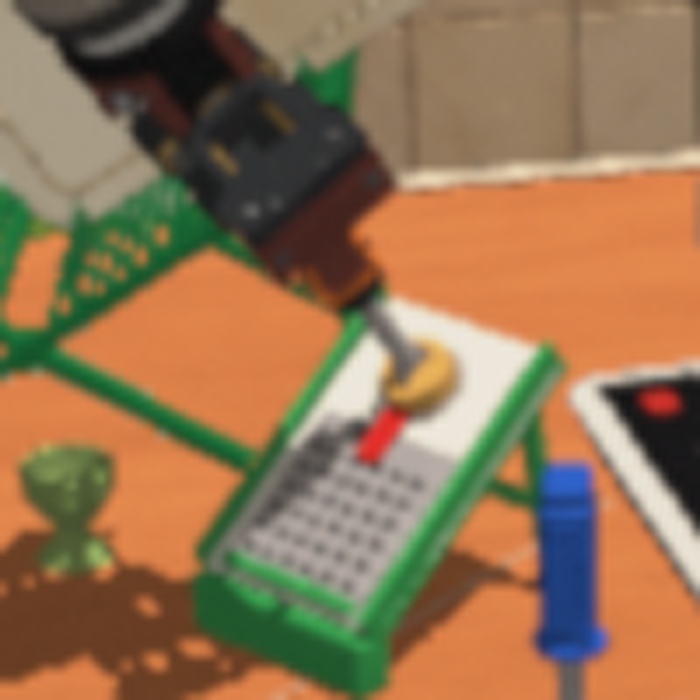

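Request:
jog_arm:
  deltas:
    - {"travel": [0, 0, 0], "rotation": [-0.0425, -0.0066, 0.0614]}
    - {"travel": [0, 0, 0], "rotation": [-0.085, -0.0132, 0.1229]}
    - {"travel": [0, 0, 0], "rotation": [-0.1247, -0.0193, 0.1802]}
    - {"travel": [0, 0, 0], "rotation": [-0.1417, -0.0219, 0.2048]}
    - {"travel": [0, 0, 0], "rotation": [-0.1417, -0.0219, 0.2048]}

```text
time_s: 18.08
ee_pos: [0.5688, 0.0462, 0.1828]
tool_rot: [1.432, 0.831, -0.669]
ft_force: [-18.1, -2.0, 24.0]
opening: 0.248
```

```bash
python3 chk.py;  python3 -c "
from geo import *
take('wrist','wrist17');crop('wrist17',290,160,350,240,9,'c25')"
```

```text
18.075 [0.5688 0.0462 0.1828] [-1.119  0.216  1.043  2.362 -1.328  0.195 -0.377] [-1.254e+00  1.200e-03  8.000e-04] rel [ 0.0072  0.0007 -0.0009] ft tool [-30.13  -1.22  -0.62] [ 0.046  0.246 -0.942]
```

View pics/c25.png

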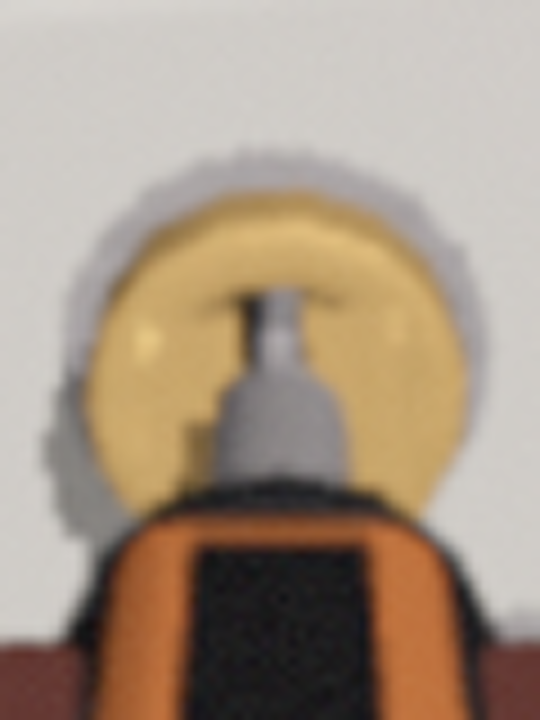

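Request:
jog_arm:
  deltas:
    - {"travel": [-0.0006, -0.0001, 0.0008], "rotation": [0, 0, 0]}
    - {"travel": [-0.0017, -0.0003, 0.0025], "rotation": [0, 0, 0]}
    - {"travel": [-0.0034, -0.0005, 0.0049], "rotation": [0, 0, 0]}
    - {"travel": [-0.0057, -0.0009, 0.0082], "rotation": [0, 0, 0]}
    - {"travel": [-0.0079, -0.0012, 0.0115], "rotation": [0, 0, 0]}
    - {"travel": [-0.0113, -0.0018, 0.0164], "rotation": [0, 0, 0]}
    - {"travel": [-0.017, -0.0026, 0.0246], "rotation": [0, 0, 0]}
    - {"travel": [-0.0227, -0.0035, 0.0328], "rotation": [0, 0, 0]}
    - {"travel": [-0.0255, -0.0039, 0.0369], "rotation": [0, 0, 0]}

```text
time_s: 19.25
ee_pos: [0.5481, 0.0426, 0.2111]
tool_rot: [1.427, 0.837, -0.676]
ft_force: [-0.3, 0.0, -1.4]
opening: 0.25
```

```bash
python3 chk.py;  python3 -c "
from geo import *
take('wrist','wrist18');crop('wrist18',270,100,370,230,6,'c26')"
```

```text
19.25 [0.5481 0.0426 0.2111] [-1.554  0.068  1.455  2.374 -0.499  0.177 -1.147] [-1.2519 -0.0031  0.0092] rel [-0.028  -0.0013 -0.0003] ft tool [ 1.03 -1.06 -0.01] [-0.006 -0.105 -0.699]
```

View pics/c26.png

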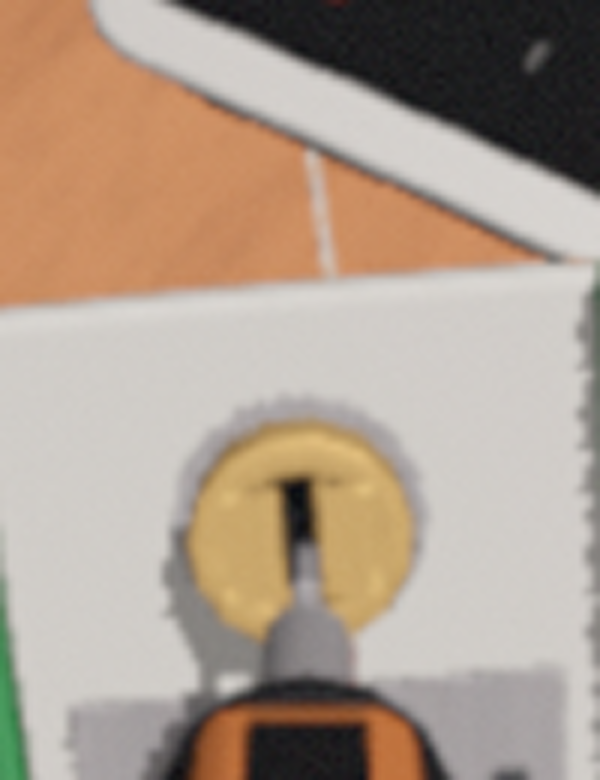

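Run:
```python
from geo import *
P=np.concatenate([np.load('cloud.npz')['a']])
for z0 in np.arange(.15,.6,.05):
    k=(P[:,2]>z0)&(P[:,2]<=z0+.05)&(P[:,0]>.42)&(P[:,0]<.8)&(P[:,1]>.06)&(P[:,1]<.4)
    if k.sum(): print(z0.round(2),k.sum(),'ymin',P[k,1].min().round(3),[(x.round(2),P[k&(abs(P[:,0]-x)<.03),1].min().round(3)) for x in np.arange(.45,.8,.06) if (k&(abs(P[:,0]-x)<.03)).sum()])
p,R,s=st();print((R@[0,0,1]).round(3),s['joint_pos'].round(3))
```

```text
0.15 4014 ymin 0.107 [(np.float64(0.45), np.float64(0.248)), (np.float64(0.51), np.float64(0.309)), (np.float64(0.57), np.float64(0.114)), (np.float64(0.63), np.float64(0.107)), (np.float64(0.69), np.float64(0.197)), (np.float64(0.75), np.float64(0.273))]
0.2 3322 ymin 0.104 [(np.float64(0.45), np.float64(0.349)), (np.float64(0.51), np.float64(0.309)), (np.float64(0.57), np.float64(0.256)), (np.float64(0.63), np.float64(0.104)), (np.float64(0.69), np.float64(0.157)), (np.float64(0.75), np.float64(0.168))]
0.25 3158 ymin 0.136 [(np.float64(0.51), np.float64(0.311)), (np.float64(0.57), np.float64(0.259)), (np.float64(0.63), np.float64(0.209)), (np.float64(0.69), np.float64(0.158)), (np.float64(0.75), np.float64(0.136))]
0.3 2315 ymin 0.144 [(np.float64(0.51), np.float64(0.319)), (np.float64(0.57), np.float64(0.266)), (np.float64(0.63), np.float64(0.213)), (np.float64(0.69), np.float64(0.16)), (np.float64(0.75), np.float64(0.144))]
0.35 1442 ymin 0.16 [(np.float64(0.57), np.float64(0.275)), (np.float64(0.63), np.float64(0.222)), (np.float64(0.69), np.float64(0.169)), (np.float64(0.75), np.float64(0.16))]
0.4 621 ymin 0.186 [(np.float64(0.63), np.float64(0.227)), (np.float64(0.69), np.float64(0.186))]
[ 0.091 -0.995 -0.04 ] [-1.554  0.065  1.455  2.373 -0.483  0.176 -1.161]
```

Request:
jog_arm:
  deltas:
    - {"travel": [0.002, 0, 0.002], "rotation": [-0.0075, 0.0483, 0]}
    - {"travel": [0.004, -0.002, 0.006], "rotation": [-0.0187, 0.1207, 0]}
    - {"travel": [0.004, -0.005, 0.014], "rotation": [-0.0327, 0.2113, 0]}
    - {"travel": [0.004, -0.01, 0.024], "rotation": [-0.0467, 0.3019, 0]}
    - {"travel": [0.004, -0.016, 0.036], "rotation": [-0.0607, 0.3924, 0]}
    - {"travel": [0.004, -0.023, 0.05], "rotation": [-0.0747, 0.483, 0]}
    - {"travel": [0.004, -0.03, 0.065], "rotation": [-0.0869, 0.5614, 0]}
    - {"travel": [0.004, -0.035, 0.075], "rotation": [-0.0934, 0.6037, 0]}
    - {"travel": [0.004, -0.035, 0.075], "rotation": [-0.0934, 0.6037, 0]}

```text
time_s: 20.42
ee_pos: [0.5537, 0.0079, 0.2864]
tool_rot: [1.146, 1.249, -1.156]
ft_force: [0.1, -1.0, -0.1]
opening: 0.247
```

```bash
python3 chk.py;  python3 -c "
from geo import *
p,R,s=st();print(R.round(3),s['qvel'].round(2))
take('wrist','wrist19')"
```

```text
20.425 [0.5537 0.0079 0.2864] [-1.033  0.435  1.229  1.816 -0.435  1.21  -1.163] [-1.2086 -0.3439  0.5612] rel [-0.0815 -0.0654  0.0396] ft tool [0.12 0.02 1.03] [ 0.013  0.071 -0.124]
[[-0.006  0.997  0.079]
 [-0.002  0.079 -0.997]
 [-1.    -0.006  0.002]] [-0.02 -0.02  0.    0.05  0.01 -0.03 -0.01]
```

View pics/wrist19.png

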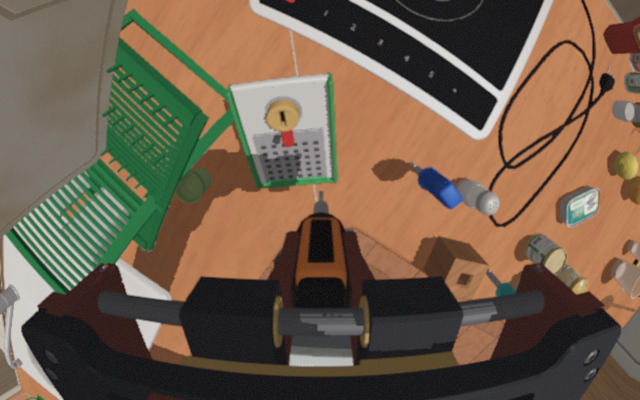

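```bash
python3 -c "
from geo import *
crop('wrist19',220,60,350,220,5,'c27')"
```

```text
(no output)
```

View pics/c27.png

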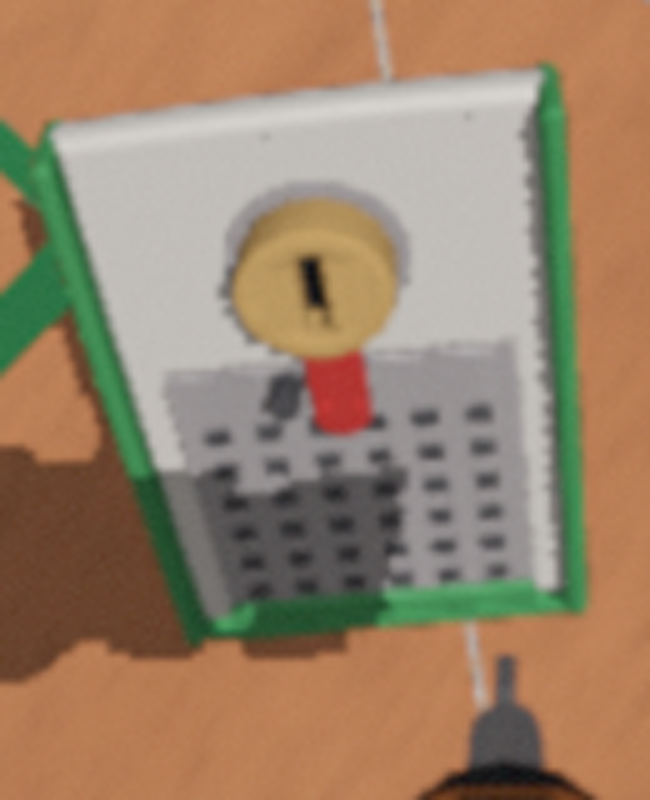

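Run:
```python
from geo import *
L,f,g=W2('wrist19',(220,60),5);M=np.array([.6147,.0523,.1154])
def th(q,c):
    e=[plane(L,f(x),c,a) for x in q];v=e[1]-e[0];return np.degrees(np.arctan2(-v@lat,-v@up)),np.linalg.norm(v),np.mean(e,0)
print(th([(308,258),(322,308)],M));print(th([(336,362),(343,425)],M-a*.008));print('centre->tabend',th([(317,290),(343,430)],M-a*.004))
dk=np.load('deck.npz')
print('rail right',th([(565,110),(578,600)],dk['c']),'rail left',th([(45,170),(205,630)],dk['c']), 'plate edges',th([(512,345),(530,585)],dk['c']),th([(168,380),(232,608)],dk['c']))
p,R,s=st()
for y in (-.009,.009): print('tip',[np.round(g(proj(L,p+R@[.089,y,z],True)),1) for z in(-.00175,.00175)])
print('shank',[np.round(g(proj(L,p+R@[.02,0,z],True)),1) for z in(-.006,.006)],[np.round(g(proj(L,p+R@[.071,0,z],True)),1) for z in(-.006,.006)])
```

```text
(np.float64(4.3211649416263755), np.float64(0.013847349655422933), array([0.61727626, 0.05195072, 0.11714527]))
(np.float64(-2.992166508274125), np.float64(0.01992264214049171), array([0.58989009, 0.04797283, 0.08800268]))
centre->tabend (np.float64(0.10610048537705179), np.float64(0.042274545730862485), array([0.59835941, 0.04945184, 0.09890468]))
rail right (np.float64(-0.455168934622482), np.float64(0.15662897413419025), array([ 0.59408413, -0.00667787,  0.078625  ])) rail left (np.float64(1.4149610882995172), np.float64(0.15603659252324376), array([0.57657999, 0.0992781 , 0.07786295])) plate edges (np.float64(0.13144946529241716), np.float64(0.0857033979358168), array([0.56957776, 0.00334645, 0.06274127])) (np.float64(-0.4465328702985633), np.float64(0.08451729377646294), array([0.55635741, 0.08425683, 0.06226052]))
tip [array([487.6, 760.5]), array([507.9, 760.5])]
tip [array([487.3, 660.5]), array([508. , 660.5])]
shank [array([449.8, 880.7]), array([542.9, 880.7])] [array([459.9, 746.8]), array([535. , 746.8])]
```

Request:
jog_arm:
  deltas:
    - {"travel": [-0.003, -0.005, 0.0], "rotation": [0, 0, 0.08]}
    - {"travel": [-0.01, -0.016, 0.0], "rotation": [0, 0, 0.22]}
    - {"travel": [-0.02, -0.031, 0.0], "rotation": [0, 0, 0.37]}
    - {"travel": [-0.031, -0.048, 0.0], "rotation": [0, 0, 0.53]}
    - {"travel": [-0.042, -0.066, 0.0], "rotation": [0, 0, 0.69]}
    - {"travel": [-0.054, -0.084, 0.0], "rotation": [0, 0, 0.85]}
    - {"travel": [-0.066, -0.102, 0.0], "rotation": [0, 0, 1.01]}
    - {"travel": [-0.078, -0.12, 0.0], "rotation": [0, 0, 1.17]}
    - {"travel": [-0.089, -0.138, 0.0], "rotation": [0, 0, 1.33]}
    - {"travel": [-0.1, -0.155, 0.0], "rotation": [0, 0, 1.48]}
    - {"travel": [-0.108, -0.168, 0.0], "rotation": [0, 0, 1.61]}
    - {"travel": [-0.113, -0.175, 0.0], "rotation": [0, 0, 1.7]}

```text
time_s: 21.98
ee_pos: [0.4384, -0.1671, 0.2854]
tool_rot: [-0.17, 1.56, 0.162]
ft_force: [-0.1, -0.1, -1.1]
opening: 0.249
```

Run:
```python
from geo import *
p,R,s=st();print(s['time_s'],p,s['joint_pos'].round(3),s['qvel'].round(2),s['ft_force'].round(1));print(R.round(4))
Rt=np.stack([[0,0,-1],[-.9892,.1463,0],[.1463,.9892,0]],1)
print('travel',np.array([.403,-.2254,.22])-p,'rot',Ro.from_matrix(Rt@R.T).as_rotvec())
```

```text
21.975 [ 0.43838791 -0.16708541  0.28538108] [-0.719  0.057  1.014  1.998 -0.051  1.108  0.528] [ 0.11 -0.07 -0.03  0.03  0.06 -0.01  0.77] [-0.1 -0.1 -1.1]
[[ 0.0044 -0.2098  0.9777]
 [-0.0044  0.9777  0.2098]
 [-1.     -0.0053  0.0034]]
travel [-0.03538791 -0.05831459 -0.06538108] rot [1.18310616e-03 6.56341402e-03 1.21257005e+00]
```

Request:
jog_arm:
  deltas:
    - {"travel": [-0.004, -0.006, 0], "rotation": [0, 0.001, 0.12]}
    - {"travel": [-0.009, -0.014, 0], "rotation": [0, 0.002, 0.28]}
    - {"travel": [-0.014, -0.023, 0], "rotation": [0, 0.003, 0.44]}
    - {"travel": [-0.02, -0.032, -0.005], "rotation": [0, 0.004, 0.6]}
    - {"travel": [-0.026, -0.041, -0.012], "rotation": [0.001, 0.004, 0.76]}
    - {"travel": [-0.031, -0.049, -0.02], "rotation": [0.001, 0.005, 0.92]}
    - {"travel": [-0.034, -0.055, -0.03], "rotation": [0.001, 0.006, 1.06]}
    - {"travel": [-0.036, -0.058, -0.04], "rotation": [0.001, 0.006, 1.16]}
    - {"travel": [-0.036, -0.058, -0.045], "rotation": [0.001, 0.006, 1.215]}
    - {"travel": [-0.036, -0.058, -0.045], "rotation": [0.001, 0.006, 1.215]}
    - {"travel": [-0.036, -0.058, -0.045], "rotation": [0.001, 0.006, 1.215]}

```text
time_s: 23.35
ee_pos: [0.4034, -0.225, 0.2411]
tool_rot: [-1.101, 1.273, 1.096]
ft_force: [-1.3, -0.6, -1.1]
opening: 0.248
```

```bash
cat > chk2.py <<'E'
from geo import *
import sys
p,R,s=st();print(s['time_s'],p,s['joint_pos'].round(3),s['qvel'].round(2),s['ft_force'].round(1),s['opening']);print(R.round(4))
Rt=np.stack([[0,0,-1],[-.9892,.1463,0],[.1463,.9892,0]],1)
print('travel',(np.array([.403,-.2254,.0991])-p).round(4),'rot',Ro.from_matrix(Rt@R.T).as_rotvec().round(4))
E
python3 chk2.py; python3 -c "
from geo import *
take('wrist','wrist20');crop('wrist20',270,130,370,250,6,'c28')"; python3 chk2.py
```

```text
23.35 [ 0.4034455  -0.22503428  0.24114868] [-0.509  0.118  0.977  2.069 -0.117  1.007  1.95 ] [-0.   -0.   -0.   -0.01  0.01  0.    0.  ] [-1.3 -0.6 -1.1] 0.24846181051419175
[[ 3.700e-03 -9.890e-01  1.482e-01]
 [-2.000e-04  1.482e-01  9.890e-01]
 [-1.000e+00 -3.700e-03  3.000e-04]]
travel [-0.0004 -0.0004 -0.142 ] rot [0.0002 0.0037 0.0019]
23.4 [ 0.40359723 -0.22512946  0.24130213] [-0.509  0.118  0.977  2.068 -0.117  1.007  1.95 ] [ 0.   -0.   -0.   -0.01  0.    0.    0.  ] [ 0.5  0.3 -0.4] 0.24895497714028436
[[ 3.90e-03 -9.89e-01  1.48e-01]
 [-4.00e-04  1.48e-01  9.89e-01]
 [-1.00e+00 -3.90e-03  2.00e-04]]
travel [-0.0006 -0.0003 -0.1422] rot [0.0004 0.0039 0.0017]
```

View pics/c28.png

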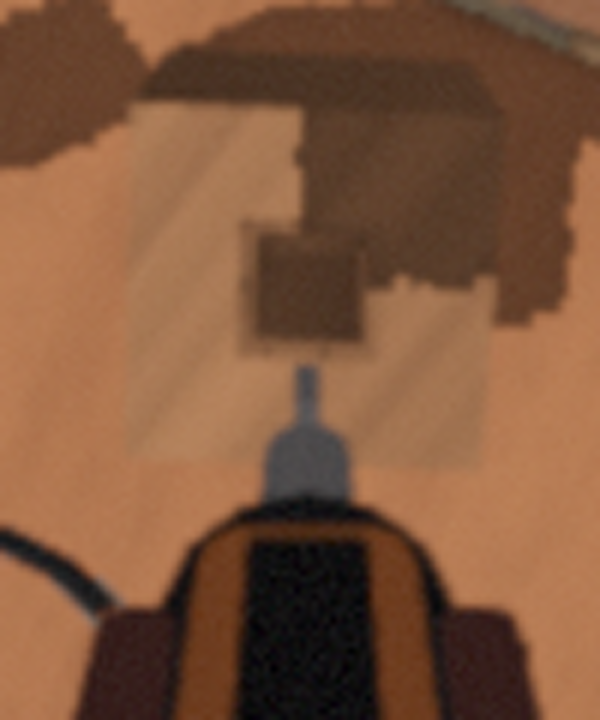

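Run:
```python
from geo import *
L,f,g=W2('wrist20',(270,130),6)
p,R,s=st()
H=[plane(L,f(q),np.array([0,0,.08]),np.array([0,0,1.])) for q in [(308,288),(250,230),(368,230),(368,345),(250,345)]]
print(np.round(H,4))
for x in (.087,.089):
  for y in (.007,.008,.009,.010): print(x,y,np.round(g(proj(L,p+R@[x,y,0],True)),1))
print('hole in tool',(R.T@(H[0]-p)).round(4))
```

```text
[[ 0.4025 -0.2249  0.08  ]
 [ 0.3905 -0.2335  0.08  ]
 [ 0.3936 -0.2128  0.08  ]
 [ 0.4146 -0.2158  0.08  ]
 [ 0.4115 -0.2368  0.08  ]]
0.087 0.007 [308.6 381.1]
0.087 0.008 [308.6 374.3]
0.087 0.009 [308.6 367.4]
0.087 0.01 [308.6 360.5]
0.089 0.007 [308.6 377. ]
0.089 0.008 [308.6 370.2]
0.089 0.009 [308.6 363.3]
0.089 0.01 [308.6 356.5]
hole in tool [0.1613 0.0017 0.    ]
```

Request:
jog_arm:
  deltas:
    - {"travel": [-0.0008, -0.0001, -0.01], "rotation": [0.0003, 0.0038, 0.0015]}
    - {"travel": [-0.0008, -0.0001, -0.03], "rotation": [0.0003, 0.0038, 0.0015]}
    - {"travel": [-0.0008, -0.0001, -0.05], "rotation": [0.0003, 0.0038, 0.0015]}
    - {"travel": [-0.0008, -0.0001, -0.06], "rotation": [0.0003, 0.0038, 0.0015]}
    - {"travel": [-0.0008, -0.0001, -0.064], "rotation": [0.0003, 0.0038, 0.0015]}
    - {"travel": [-0.0008, -0.0001, -0.064], "rotation": [0.0003, 0.0038, 0.0015]}
    - {"travel": [-0.0008, -0.0001, -0.064], "rotation": [0.0003, 0.0038, 0.0015]}

```text
time_s: 24.28
ee_pos: [0.4031, -0.2259, 0.1778]
tool_rot: [-1.101, 1.275, 1.099]
ft_force: [-0.6, 0.7, -1.5]
opening: 0.25
```

```bash
python3 chk2.py; python3 -c "
from geo import *
take('wrist','wrist21');crop('wrist21',280,130,370,230,7,'c29')"
```

```text
24.275 [ 0.40311463 -0.22585568  0.17776959] [-0.414  0.25   0.928  2.137 -0.261  0.869  2.094] [-0. -0. -0.  0. -0. -0.  0.] [-0.6  0.7 -1.5] 0.24983616817701673
[[ 6.000e-04 -9.892e-01  1.463e-01]
 [-9.000e-04  1.463e-01  9.892e-01]
 [-1.000e+00 -7.000e-04 -8.000e-04]]
travel [-0.0001  0.0005 -0.0787] rot [ 0.0009  0.0006 -0.    ]
```

View pics/c29.png

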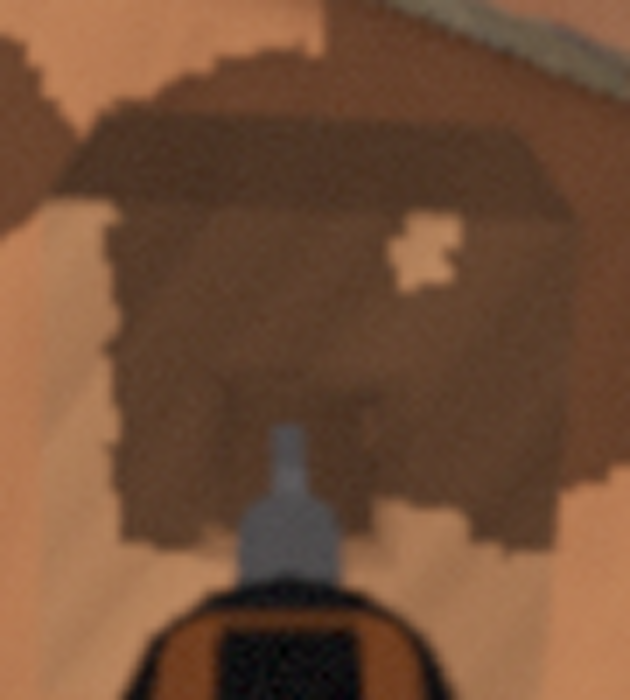

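Run:
```python
from geo import *
L,f,g=W2('wrist21',(280,130),7)
im=L['p'][150:215,285:360,::-1].astype(float)
im=np.clip((im-30)*2.2,0,255).astype(np.uint8)
cv2.imwrite('pics/c30.png',cv2.resize(im,None,fx=8,fy=8,interpolation=cv2.INTER_CUBIC))
p,R,s=st();g2=lambda u:((u[0]-285)*8,(u[1]-150)*8)
C=np.array([.403,-.2249,.08])
bx=np.array([np.cos(np.radians(-9.5)),np.sin(np.radians(-9.5)),0]);by=np.array([-bx[1],bx[0],0])
print('hole pred',[np.round(g2(proj(L,C+.01*(sx*bx+sy*by),True)),1) for sx,sy in((-1,-1),(1,-1),(1,1),(-1,1))])
for x in (.087,.089): print(x,np.round(g2(proj(L,p+R@[x,.009,0],True)),1))
print('block top corners',[np.round(g2(proj(L,C+.033*(sx*bx+sy*by),True)),1) for sx,sy in((-1,-1),(1,-1),(1,1),(-1,1))])
```

```text
hole pred [array([211.1, 286.3]), array([209.2, 460. ]), array([389.4, 463.4]), array([395.3, 289.8])]
0.087 [293.2 327.9]
0.089 [293.2 322.5]
block top corners [array([-1.9, 74.9]), array([  7. , 644.7]), array([582.5, 655.1]), array([616.7,  87.3])]
```

View pics/c30.png

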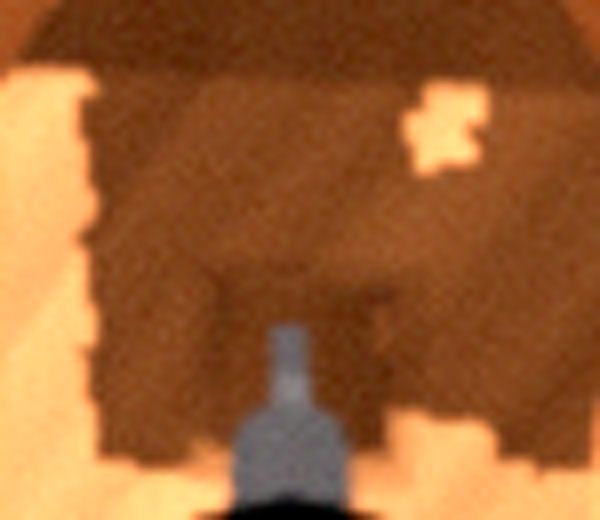

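Request:
jog_arm:
  deltas:
    - {"travel": [-0.0006, 0.0009, 0], "rotation": [0.0009, 0.0006, 0]}
    - {"travel": [-0.0006, 0.0009, -0.003], "rotation": [0.0009, 0.0006, 0]}
    - {"travel": [-0.0006, 0.0009, -0.007], "rotation": [0.0009, 0.0006, 0]}
    - {"travel": [-0.0006, 0.0009, -0.011], "rotation": [0.0009, 0.0006, 0]}
    - {"travel": [-0.0006, 0.0009, -0.014], "rotation": [0.0009, 0.0006, 0]}
    - {"travel": [-0.0006, 0.0009, -0.016], "rotation": [0.0009, 0.0006, 0]}
    - {"travel": [-0.0006, 0.0009, -0.016], "rotation": [0.0009, 0.0006, 0]}

```text
time_s: 25.2
ee_pos: [0.4021, -0.2248, 0.1612]
tool_rot: [-1.1, 1.276, 1.101]
ft_force: [1.7, 0.3, -0.2]
opening: 0.247
```

```bash
python3 chk2.py
```

```text
25.2 [ 0.40205551 -0.22479227  0.16115846] [-0.388  0.281  0.906  2.155 -0.298  0.835  2.126] [-0. -0.  0. -0.  0.  0. -0.] [ 1.7  0.3 -0.2] 0.2466725216447837
[[-1.400e-03 -9.892e-01  1.463e-01]
 [ 0.000e+00  1.463e-01  9.892e-01]
 [-1.000e+00  1.400e-03 -2.000e-04]]
travel [ 0.0009 -0.0006 -0.0621] rot [-0.     -0.0014  0.    ]
```

Request:
jog_arm:
  deltas:
    - {"travel": [0.0005, -0.0002, -0.004], "rotation": [0, -0.0014, 0]}
    - {"travel": [0.0005, -0.0002, -0.01], "rotation": [0, -0.0014, 0]}
    - {"travel": [0.0005, -0.0002, -0.017], "rotation": [0, -0.0014, 0]}
    - {"travel": [0.0005, -0.0002, -0.023], "rotation": [0, -0.0014, 0]}
    - {"travel": [0.0005, -0.0002, -0.027], "rotation": [0, -0.0014, 0]}
    - {"travel": [0.0005, -0.0002, -0.027], "rotation": [0, -0.0014, 0]}

```text
time_s: 25.95
ee_pos: [0.4024, -0.225, 0.134]
tool_rot: [-1.1, 1.275, 1.101]
ft_force: [-0.1, 0.1, -0.9]
opening: 0.254
```

```bash
python3 chk2.py
```

```text
25.95 [ 0.40235351 -0.22498391  0.13396768] [-0.338  0.333  0.862  2.177 -0.362  0.776  2.183] [-0.01 -0.01  0.01 -0.01  0.01  0.   -0.  ] [-0.1  0.1 -0.9] 0.2541640208200632
[[-4.000e-04 -9.892e-01  1.465e-01]
 [ 1.000e-04  1.465e-01  9.892e-01]
 [-1.000e+00  4.000e-04  0.000e+00]]
travel [ 0.0006 -0.0004 -0.0349] rot [-0.0001 -0.0004  0.0002]
```

No contact force so far. I'll lower it to just above seated.

Request:
jog_arm:
  deltas:
    - {"travel": [0.0004, -0.0002, -0.005], "rotation": [0, 0, 0]}
    - {"travel": [0.0004, -0.0002, -0.012], "rotation": [0, 0, 0]}
    - {"travel": [0.0004, -0.0002, -0.02], "rotation": [0, 0, 0]}
    - {"travel": [0.0004, -0.0002, -0.027], "rotation": [0, 0, 0]}
    - {"travel": [0.0004, -0.0002, -0.031], "rotation": [0, 0, 0]}
    - {"travel": [0.0004, -0.0002, -0.033], "rotation": [0, 0, 0]}
    - {"travel": [0.0004, -0.0002, -0.034], "rotation": [0, 0, 0]}
    - {"travel": [0.0004, -0.0002, -0.034], "rotation": [0, 0, 0]}

```text
time_s: 26.95
ee_pos: [0.4031, -0.2252, 0.1004]
tool_rot: [-1.101, 1.275, 1.1]
ft_force: [-0.7, 0.8, -0.8]
opening: 0.247
```

```bash
python3 chk2.py; python3 -c "
from geo import *
take('wrist','wrist22');crop('wrist22',270,150,380,290,5,'c31')"
```

```text
26.95 [ 0.40308923 -0.2251897   0.10036511] [-0.275  0.396  0.798  2.2   -0.441  0.706  2.251] [-0. -0.  0. -0.  0.  0. -0.] [-0.7  0.8 -0.8] 0.24672574441625741
[[ 5.000e-04 -9.892e-01  1.463e-01]
 [ 1.000e-04  1.463e-01  9.892e-01]
 [-1.000e+00 -5.000e-04  2.000e-04]]
travel [-0.0001 -0.0002 -0.0013] rot [-0.0001  0.0005 -0.    ]
```

View pics/c31.png

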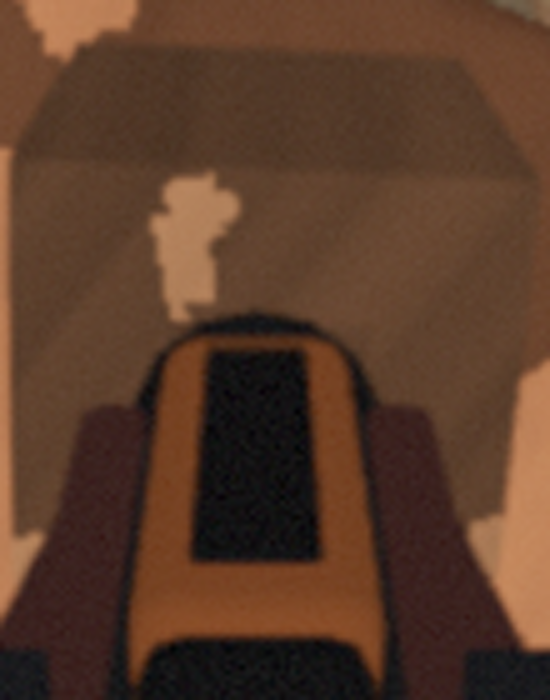

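Next I'll lower it in small steps until the force shows the flange has seated.

Request:
jog_arm:
  deltas:
    - {"travel": [0, 0, -0.0005], "rotation": [0, 0, 0]}
    - {"travel": [0, 0, -0.001], "rotation": [0, 0, 0]}
    - {"travel": [0, 0, -0.001], "rotation": [0, 0, 0]}

```text
time_s: 27.38
ee_pos: [0.403, -0.2252, 0.0993]
tool_rot: [-1.1, 1.275, 1.1]
ft_force: [0.7, -0.2, -1.1]
opening: 0.252
```

Request:
jog_arm:
  deltas:
    - {"travel": [0, 0, -0.0005], "rotation": [0, 0, 0]}
    - {"travel": [0, 0, -0.0007], "rotation": [0, 0, 0]}
    - {"travel": [0, 0, -0.0007], "rotation": [0, 0, 0]}

```text
time_s: 27.75
ee_pos: [0.4031, -0.2252, 0.0991]
tool_rot: [-1.1, 1.274, 1.1]
ft_force: [-1.7, 1.5, 8.1]
opening: 0.25
```

Request:
jog_arm:
  deltas:
    - {"travel": [0, 0, 0], "rotation": [0, 0, 0]}
    - {"travel": [0, 0, 0], "rotation": [0, 0, 0]}
    - {"travel": [0, 0, 0], "rotation": [0, 0, 0]}
    - {"travel": [0, 0, 0], "rotation": [0, 0, 0]}
    - {"travel": [0, 0, 0], "rotation": [0, 0, 0]}
    - {"travel": [0, 0, 0], "rotation": [0, 0, 0]}
  gripper: 0.07

```text
time_s: 28.5
ee_pos: [0.403, -0.2252, 0.0986]
tool_rot: [-1.1, 1.275, 1.1]
ft_force: [-0.5, -0.4, 0.4]
opening: 0.793
```

```bash
python3 chk2.py; python3 -c "
from geo import *
take('wrist','wrist23');crop('wrist23',220,150,430,310,3,'c32')"
```

```text
28.5 [ 0.40301503 -0.22516085  0.0985712 ] [-0.271  0.4    0.794  2.201 -0.444  0.702  2.255] [ 0. -0.  0. -0. -0.  0.  0.] [-0.5 -0.4  0.4] 0.7926496226223617
[[ 3.000e-04 -9.892e-01  1.463e-01]
 [ 1.000e-04  1.463e-01  9.892e-01]
 [-1.000e+00 -3.000e-04  2.000e-04]]
travel [-0.     -0.0002  0.0005] rot [-0.0001  0.0003  0.    ]
```

View pics/c32.png

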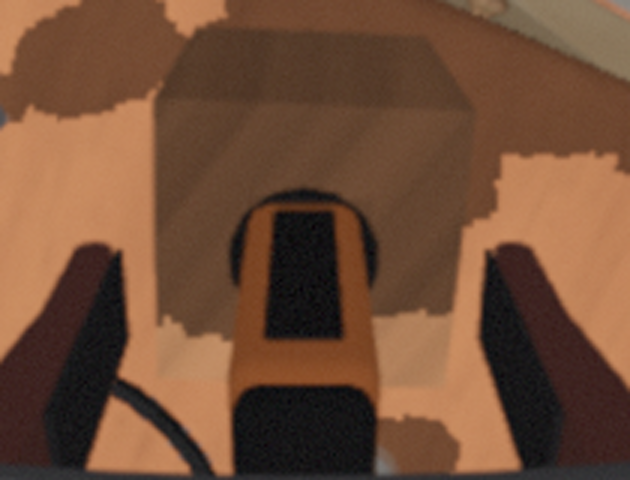

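The driver is standing free. I'll retreat straight up.

Request:
jog_arm:
  deltas:
    - {"travel": [0, 0, 0.005], "rotation": [0, 0, 0]}
    - {"travel": [0, 0, 0.02], "rotation": [0, 0, 0]}
    - {"travel": [0, 0, 0.045], "rotation": [0, 0, 0]}
    - {"travel": [0, 0, 0.07], "rotation": [0, 0, 0]}
    - {"travel": [0, 0, 0.1], "rotation": [0, 0, 0]}
    - {"travel": [0, 0, 0.125], "rotation": [0, 0, 0]}
    - {"travel": [0.01, 0, 0.15], "rotation": [0, 0, 0]}
    - {"travel": [0.03, 0, 0.17], "rotation": [0, 0, 0]}
    - {"travel": [0.05, 0, 0.18], "rotation": [0, 0, 0]}
    - {"travel": [0.05, 0, 0.18], "rotation": [0, 0, 0]}

```text
time_s: 29.8
ee_pos: [0.4541, -0.2254, 0.2798]
tool_rot: [-1.103, 1.274, 1.099]
ft_force: [0.2, -0.0, -0.1]
opening: 0.799
```

```bash
python3 chk2.py; python3 -c "
from geo import *
for n in ['scene','side','wrist']: take(n,n+'24')
crop('scene24',250,140,390,300,5,'c33');crop('side24',250,170,390,260,5,'c34')
W=load('wrist24')
"
```

```text
29.8 [ 0.4541216  -0.22537037  0.27977448] [-0.508  0.193  0.985  1.926 -0.179  1.112  1.972] [ 0.01 -0.01  0.01  0.06  0.02 -0.01 -0.  ] [ 0.2 -0.  -0.1] 0.7989165029618246
[[ 0.0019 -0.9893  0.1455]
 [-0.0012  0.1455  0.9894]
 [-1.     -0.002  -0.001 ]]
travel [-0.0511 -0.     -0.1807] rot [ 0.0012  0.0019 -0.0008]
```

View pics/c33.png

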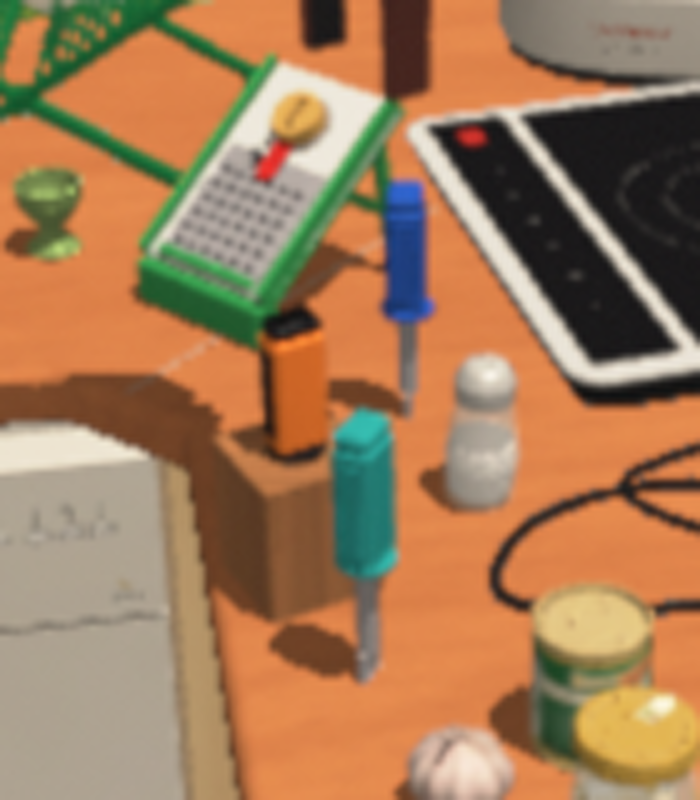

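View pics/c34.png

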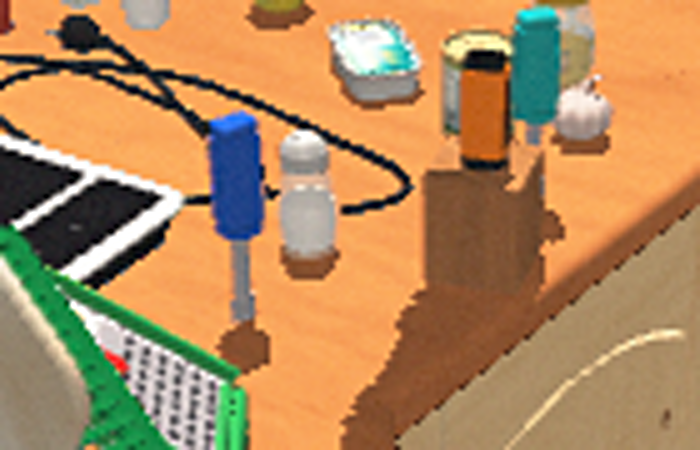

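View pics/wrist24.png

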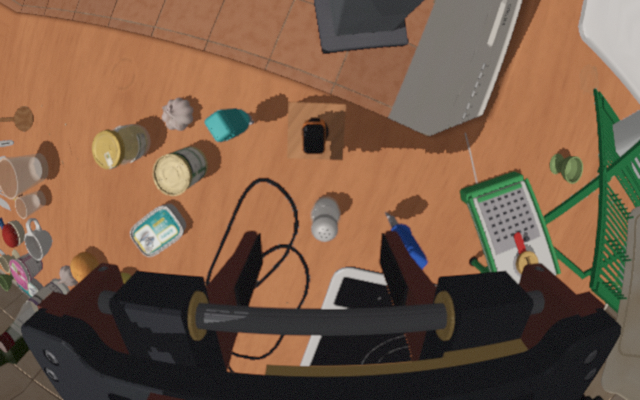

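Run:
```python
from geo import *
W=load('wrist24')
vv,uu=np.mgrid[100:160,280:350]
P=np.array([pt(W,u,v,True) for v,u in zip(vv.ravel(),uu.ravel())])
k=P[:,2]>.152;Q=P[k];print('top',k.sum(),np.median(Q,0).round(4),Q.min(0).round(4),Q.max(0).round(4))
c=Q.mean(0);n=np.linalg.svd(Q-c,full_matrices=False)[2][2];print('top normal',n.round(3))
D=load('side24');S=load('scene24');S0=load('scene0')
print(tri([ray(S,250+293/5,140+322/5),ray(D,250+485/5,170+58/5)]))
d=np.abs(S['p'].astype(int)-S0['p'].astype(int)).max(2)[225:,330:]>40; print('changed px lower right of scene:',d.sum())
bot.state()['time_s']
# screw angle from scene
f=lambda q:(250+q[0]/5,140+q[1]/5);M=np.array([.6147,.0523,.1154])
def pl(q,c):
    o,dd=ray(S,*f(q));return o+dd*((c-o)@a)/(dd@a)
v=pl((267,178),M-a*.008)-M+a*.008;print('tab th',np.degrees(np.arctan2(-v@lat,-v@up)),np.linalg.norm(v))
```

```text
top 660 [ 0.4018 -0.2251  0.1587] [ 0.3702 -0.2369  0.1533] [ 0.417  -0.2139  0.4396]
top normal [ 0.152  0.988 -0.024]
(array([ 0.40155414, -0.22737639,  0.15499701]), [np.float64(0.001288184009209794), np.float64(0.0012881840092098342)])
changed px lower right of scene: 0
tab th 6.335323092079113 0.04706443556412747
```

```bash
python3 - <<'E'
from geo import *
L,f,g=W2('wrist18',(270,100),6);M=np.array([.6147,.0523,.1154]);dk=np.load('deck.npz')
def th(q,c):
    e=[plane(L,f(x),c,a) for x in q];v=e[1]-e[0];return np.degrees(np.arctan2(-v@lat,-v@up)).round(2),np.linalg.norm(v).round(4)
print(th([(281,485),(289,570)],M),th([(312,485),(317,545)],M),'deck upper edge (90 expected)',th([(5,318),(590,265)],dk['c']),'plate edge',th([(80,708),(560,668)],dk['c']))
E
python3 -c "
from geo import *
crop('wrist18',295,170,345,215,12,'c35')" ; cd .
```

```text
(np.float64(0.75), np.float64(0.0138)) (np.float64(0.43), np.float64(0.0097)) deck upper edge (90 expected) (np.float64(90.97), np.float64(0.0935)) plate edge (np.float64(90.79), np.float64(0.0813))
```

View pics/c35.png

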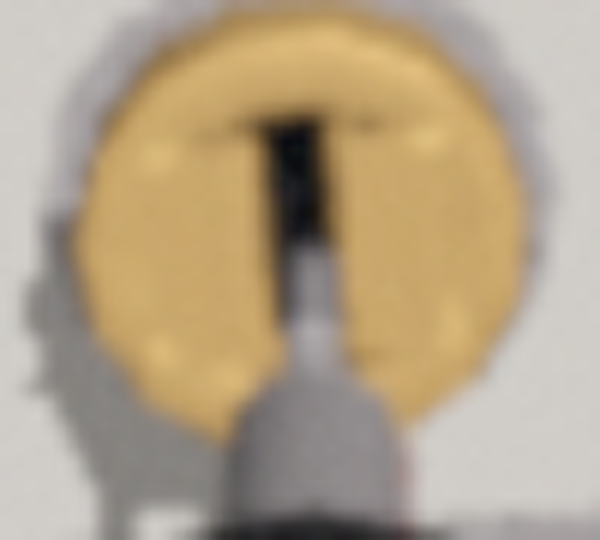

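```bash
python3 -c "
from cell import *
print(finish_job(), bot.state()['time_s'])"
```

```text
the job is handed in; nothing more can be done
the job is handed in; nothing more can be done
```

The job is done and handed in at about 30 s. The screw is hard against its stop with its red tab over the grating plate, and the orange driver is back in its block.

**What I did**
1. I gripped the orange driver by its flat faces and lifted it out of the block.
2. I lined the blade up over the slot with the wrist camera and pushed it to the slot floor. That showed as a 54 N push at about 7.7 mm depth, against the 8 mm given.
3. I turned it clockwise about the screw axis with the blade held down at roughly 30–45 N, until the turning torque rose from about 0.1 to 0.68 N m.
4. I eased the torque off, withdrew, and set the driver back until the flange touched at 8 N. Then I let go and moved clear.

**Last checks**
- **Screw:** after withdrawal, the slot lies within about 1° of straight down the slope. A second wrist view put the line from screw centre to tab end at 0.1°, though the slot and tab on their own read +4° and −3° there. The coarser scene camera read the tab about 6° off, which I put down to its resolution and calibration.
- **Driver:** its top stands at 0.1587 m, against 0.1585 m before. It looks upright in the scene and side views.
- **Surroundings:** the part of the scene picture I compared with the start, its lower right, shows no changes. By eye, the look-alike drivers and the loose items I could see are where they were.
- **Near the limits:** joints 3 and 6 came very close to their range ends (1.455 of 1.46, and 0.170 at its 0.17 limit) while the driver was tilted. No reading showed a limit passed.

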